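# Make up the job tray: kit cases heavy end down, and the tee from the crate

## Robot

A 6-joint arm with a two-finger parallel gripper is mounted at the origin on the work surface. World frame = base frame: x ahead of the robot, y to its left, z up, the work surface at z = 0. Lengths are in m, angles in rad, forces in N, time in s.
With the tool pointing down it reaches from about 0.375 to 0.975 m from the base axis. Payload 3.8 kg.
Tool frame: the origin (TCP) lies midway between the tips of the shut fingers; the grasp point (between the pads) lies 19 mm behind it; z points along the fingers, y is the direction in which the jaws open and shut (so a half turn about z gives the same grasp; the last joint's range is limited). The gripper opens to 88 mm and grips with 3 to 60 N. Pads are 18 mm wide; open, the fingers measure 123 mm over their backs; the gripper's body (75 mm by 187 mm) begins 45 mm behind the grasp point.
Start: joints at [-1.242, 0.264, 1.604, -0, 1.274, -0.037], TCP at [0.241, -0.63, 0.239] pointing down, gripper open.
Joint ranges: [-2.63, 2.63], [-0.94, 2.18], [0.31, 2.57], [-1.31, 4.45], [0, 2.66], [-2.55, 2.55]. Speed limits (rad/s): [2.57, 2.57, 3.14, 3.14, 3.14, 3.14].

## Interface

Orientations are given as a 3x3 rotation matrix whose columns are the frame's x, y, z axes.
In Python, from rig import env gives the robot as it stands.
- The arm moves only by the tool jog_arm, never from a script. Its argument "commands" is a list of rows, each an object with "travel": the shift along the tool's x, y, z in mm, a list of three; "twist": the turn about the tool's z in degrees. In form: [{"travel": [dx, dy, dz], "twist": twist}, ...]. A call has 1 to 20 rows; each row is the pose to reach, as a shift and turn from the pose commanded when the call began, along the tool's axes at that moment; what a row does not reach only later rows make up. A row lasts 1/12 s, in which the tool goes at most 41.7 mm and 7.16 degrees, less where a joint would pass 70% of its speed; a pose out of reach is approached as far as the arm can. A call with a gripper value outside its range is refused whole. "claw" is the closure, from -1 (fully open) to 1 (shut), set as the call begins (left out, the last holds). The fingers move at their own pace and stop on an object; "newtons" is the grip in N (left out, the last holds). Time passes only in rows, so rows that repeat a pose let the fingers close. It gives the time, the measured TCP pose, the force and the opening at its end, in the units of the state.
- env.state(): the state, without advancing time (a new reading comes with each control period).
- env.read_camera(name): name is "side" or "top" or "wrist"; returns a dict with "pixels" (400x640x3 uint8, red, green, blue), "mtx" (3x3 intrinsics, pixels), "D" ([k1, k2, p1, p2, k3] as OpenCV has them; the pictures are not rectified), "extrinsics" (4x4, takes a point from world to camera coordinates). Camera axes: x right, y down, z forward; pixel columns grow to the right and rows downward; lengths in m; the calibration is good to about 2 mm. A picture is of the moment at which its call begins. There is no depth.
- env.hand_in(): hands the job in, once; it reports no verdict.
The state is a dict: "t": time; "q": joint angles; "joint_velocities": joint speeds; "effort": joint torques, N m; "eef_pos": TCP position; "tool_rot": TCP orientation; "force": force on the tool from outside, world axes, zero at the start; "wrist_torque": the same for the moment, N m; "opening": opening from 0.0 (shut) to 1.0 (fully open).
Only numpy, scipy, OpenCV 4.12 (cv2) and the standard library are available. Lean on these libraries where they do the work, as an engineer would, in place of code of your own. Each camera call takes 0.05 s, during which the arm holds its last target.

## Task

Make up the tray for the next repair. Pick the one pipe tee out of the crate and lay it in the tray's far strip, leaving the other fittings in the crate. Also, in any order, stand every kit case upright in the tray's near strip with its heavy end down: lift each to find by its tilt which end is heavy, since nothing shows it. Do not shove or knock over the oil bottle, the glass jar or the steel can.

Things in the scene. Friction and masses are not known exactly. Their poses are not given: they have to be found in the camera images.
- case1_centre (a point): centre of a closed grey steel kit case, 120 long (x) x 44 wide (y) x 36 high (z) mm, 0.68 to 0.8 kg; may be absent. Lies flat at the start. A load of 0.55 kg is fixed inside, 14 to 52 mm from the middle towards one end, so it balances 9 to 42 mm from the middle; which end is random and unseen: both look alike and the axes do not tell
- case2_centre (a point): centre of a closed grey steel kit case, 120 long (x) x 44 wide (y) x 36 high (z) mm, 0.68 to 0.8 kg; may be absent. Lies flat at the start. A load of 0.55 kg is fixed inside, 14 to 52 mm from the middle towards one end, so it balances 9 to 42 mm from the middle; which end is random and unseen: both look alike and the axes do not tell
- case3_centre (a point): centre of a closed grey steel kit case, 120 long (x) x 44 wide (y) x 36 high (z) mm, 0.68 to 0.8 kg; may be absent. Lies flat at the start. A load of 0.55 kg is fixed inside, 14 to 52 mm from the middle towards one end, so it balances 9 to 42 mm from the middle; which end is random and unseen: both look alike and the axes do not tell
- case4_centre (a point): centre of a closed grey steel kit case, 120 long (x) x 44 wide (y) x 36 high (z) mm, 0.68 to 0.8 kg; may be absent. Lies flat at the start. A load of 0.55 kg is fixed inside, 14 to 52 mm from the middle towards one end, so it balances 9 to 42 mm from the middle; which end is random and unseen: both look alike and the axes do not tell
- mat: black rubber mat fixed to the bench, 340 (x) x 220 (y) x 3 mm; origin at the centre of its underside. Up to three cases lie on it, side by side along its x, long axes roughly along its y; case4 lies on the bench itself, before the crate
- tray: aluminium job tray fixed to the bench, 200 (x) x 340 (y) mm, floor 4 mm thick, rims 4 mm thick, 24 mm above the bench; origin under its centre. A rib along y at x = 0, 4 mm thick, as high as the rims, parts it: near strip (x -0.096 to -0.002, towards the robot) for the cases, far strip (x 0.002 to 0.096) for the tee
- crate: open wooden crate fixed to the bench, 210 (x) x 180 (y) x 45 mm, walls and floor 5 mm; origin at the centre of its underside
- tee_centre (a point): steel pipe tee, mass 0.16 kg: a round run 76 mm long along its x and one branch along its +y that ends 46 mm from this point, all 26 mm in diameter with a dark collar at each end; this point is where the axes cross, 13 mm above what it lies on. It lies flat in the crate among other fittings
- elbow1_centre (a point): steel elbow, two arms 34 mm long along its +x and +y, 26 mm in diameter; point where the axes cross; lies in the crate at the start; it stays there
- elbow2_centre (a point): a second such elbow; lies in the crate at the start; it stays there
- nipple1_centre (a point): short straight steel nipple, 48 mm long along its x, 22 mm in diameter with a square collar of 26 mm in the middle; its middle; lies in the crate at the start; it stays there
- nipple2_centre (a point): a second such nipple; lies in the crate at the start; it stays there
- oil: grey oil bottle, 70 mm in diameter, 190 mm tall, standing beyond the tray and crate; origin under its centre; not part of the job
- screwjar: glass screw jar, 66 mm in diameter, 85 mm tall; origin under its centre; not part of the job
- grease: steel can, 74 mm in diameter, 110 mm tall; origin under its centre; not part of the job
- case1: origin at the centre of the underside, axes as case1_centre. The long sides are flat but for a steel dome at mid-length on each, 18 mm across, 3.5 mm proud: pinched there by some 20 N, the lifted case swings heavy end down, while 30 N or more lets it dip little; pinched hard on the flats, 38 mm from the middle, it stays as held and its weight is felt at a lever
- case2: origin at the centre of the underside, axes as case2_centre. The long sides are flat but for a steel dome at mid-length on each, 18 mm across, 3.5 mm proud: pinched there by some 20 N, the lifted case swings heavy end down, while 30 N or more lets it dip little; pinched hard on the flats, 38 mm from the middle, it stays as held and its weight is felt at a lever
- case3: origin at the centre of the underside, axes as case3_centre. The long sides are flat but for a steel dome at mid-length on each, 18 mm across, 3.5 mm proud: pinched there by some 20 N, the lifted case swings heavy end down, while 30 N or more lets it dip little; pinched hard on the flats, 38 mm from the middle, it stays as held and its weight is felt at a lever
- case4: origin at the centre of the underside, axes as case4_centre. The long sides are flat but for a steel dome at mid-length on each, 18 mm across, 3.5 mm proud: pinched there by some 20 N, the lifted case swings heavy end down, while 30 N or more lets it dip little; pinched hard on the flats, 38 mm from the middle, it stays as held and its weight is felt at a lever
- tee: the body of the tee: same axes as point tee_centre, origin 13 mm below it
Things that resemble listed ones, but are neither listed nor needed, are in the scene too. What is shaped like the case2 but turquoise is not meant.

How it is judged:
By the outcome, as a careful person would: the job done as asked, in the order asked, and still so for the second after the job is handed in, with the robot touching nothing.
Of case1, case2, case3, case4 only 3 to 4 are there at a start; the rules pass over those that are not, and their reading is None.
At some moment in a run one of tee may be knocked a few centimetres aside while the robot is not near it.
Once in a run the grip may slacken for a moment while it holds something.
It also fails if it takes over 210 s, if anything falls off the work surface, if the arm or the gripper's body presses on something with over 40 N, if the wrist force passes 120 N, or if a joint passes its speed limit or range.

## Working session

There is one attempt and no reset: what is moved stays moved. The work goes in short steps, Python scripts to look and compute and a tool call to move; the robot and the scene stay as the last step left them, time stands still between calls to the robot, and variables do not carry over. Pictures are saved under pics/ and viewed, and the job is handed in when it is done.

Besides the shell and the picture viewer there is one more tool, called after ">>>" in YAML: its name, and indented under it one key for each argument. jog_arm: Moves the arm, as the interface text tells. Its arguments: {"type":"object","properties":{"commands":{"type":"array","items":{"type":"object","properties":{"travel":{"type":"array","items":{"type":"number"}},"twist":{"type":"number"}}}},"claw":{"type":"number"},"newtons":{"type":"number"}},"required":["commands"]}

```bash
ls; mkdir -p pics; cat > h.py <<'E'
import numpy as np, cv2
from rig import env
def shot(name, fn=None):
    c=env.read_camera(name)
    if fn: cv2.imwrite('pics/'+fn, cv2.cvtColor(c['pixels'],cv2.COLOR_RGB2BGR))
    np.savez('pics/%s.npz'%name, **c)
    return c
def ld(name): return dict(np.load('pics/%s.npz'%name))
def ray(c,uv,z):
    uv=np.array(uv,float).reshape(-1,1,2)
    n=cv2.undistortPoints(uv,c['mtx'],c['D']).reshape(-1,2)
    E=c['extrinsics'];R=E[:3,:3];t=E[:3,3]
    o=-R.T@t
    d=np.c_[n,np.ones(len(n))]@R
    return o+d*((z-o[2])/d[:,2])[:,None]
def proj(c,P):
    E=c['extrinsics']
    return cv2.projectPoints(np.array(P,float).reshape(-1,3),cv2.Rodrigues(E[:3,:3])[0],E[:3,3],c['mtx'],c['D'])[0].reshape(-1,2)
def crop(c,x0,y0,x1,y1,s,fn):
    im=cv2.cvtColor(c['pixels'],cv2.COLOR_RGB2BGR)[y0:y1,x0:x1]
    im=cv2.resize(im,None,fx=s,fy=s,interpolation=cv2.INTER_CUBIC)
    st=20
    for u in range((x0+st-1)//st*st,x1,st):
        cv2.line(im,((u-x0)*s,0),((u-x0)*s,6),(0,0,255),1);cv2.putText(im,str(u),((u-x0)*s,16),0,.35,(0,0,255),1)
    for v in range((y0+st-1)//st*st,y1,st):
        cv2.line(im,(0,(v-y0)*s),(6,(v-y0)*s),(0,0,255),1);cv2.putText(im,str(v),(8,(v-y0)*s+4),0,.35,(0,0,255),1)
    cv2.imwrite('pics/'+fn,im)
E
python3 - <<'E'
from h import *
print(env.state())
for n in ['side','top','wrist']:
    c=shot(n,n+'0.png'); print(n,c['mtx'].tolist(),c['D'],c['extrinsics'].round(3).tolist())
E
```

```text
pics
{'t': 0.0, 'q': array([-1.24187246e+00,  2.64748330e-01,  1.60534000e+00, -3.36083679e-05,
        1.27373378e+00, -3.68928369e-02]), 'joint_velocities': array([ 0.00166924,  0.00048261, -0.00164109,  0.00212115, -0.00114862,
       -0.00080725]), 'effort': array([ 3.46054458e-04, -5.02109134e+01, -3.56875134e+01,  7.29134073e-02,
        2.96763657e-02, -1.67096950e-04]), 'eef_pos': array([ 0.24121908, -0.62966807,  0.23740964]), 'tool_rot': array([[ 9.33828415e-01,  3.57720461e-01, -7.50582219e-04],
       [ 3.57721244e-01, -9.33826056e-01,  2.09955276e-03],
       [ 5.01397460e-05, -2.22912123e-03, -9.99997514e-01]]), 'force': array([-0.04400002,  0.19835082, -0.07301393]), 'wrist_torque': array([0.06053841, 0.00175791, 0.01099515]), 'opening': 0.9991984940122854}
side [[374.0841520077164, 0.0, 315.1640227570223], [0.0, 374.0841520077164, 196.44373005970147], [0.0, 0.0, 1.0]] [0.00532647 0.         0.         0.         0.        ] [[0.949, -0.315, 0.003, -0.505], [-0.165, -0.504, -0.848, 0.128], [0.268, 0.805, -0.53, 0.74], [0.0, 0.0, 0.0, 1.0]]
top [[389.7841513679385, 0.0, 319.0727104126499], [0.0, 389.7841513679385, 202.96483417335196], [0.0, 0.0, 1.0]] [0.00238955 0.         0.         0.         0.        ] [[0.007, -1.0, -0.005, -0.016], [-0.999, -0.007, -0.037, 0.501], [0.037, 0.005, -0.999, 1.13], [0.0, 0.0, 0.0, 1.0]]
wrist [[308.0216787237473, 0.0, 323.3499101165768], [0.0, 308.0216787237473, 200.8730482837013], [0.0, 0.0, 1.0]] [0.00883033 0.         0.         0.         0.        ] [[0.357, -0.934, -0.001, -0.673], [-0.897, -0.343, 0.278, -0.036], [-0.26, -0.098, -0.961, 0.389], [0.0, 0.0, 0.0, 1.0]]
```

View pics/top0.png

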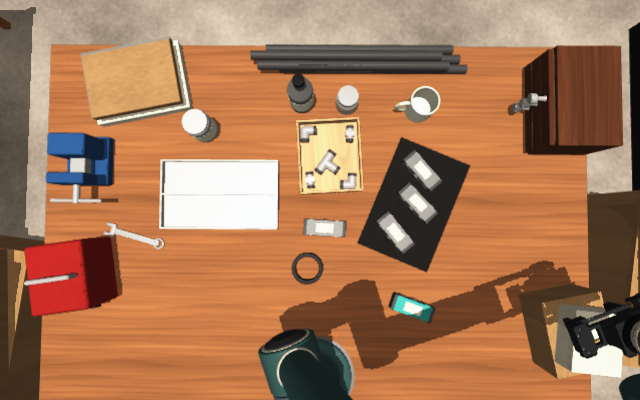

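View pics/side0.png

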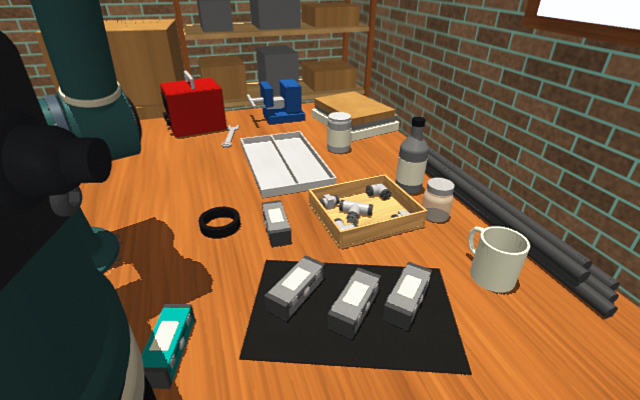

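```bash
python3 - <<'E'
from h import *
c=ld('top')
crop(c,120,200,320,320,4,'t_tray.png')
crop(c,310,140,510,290,4,'t_r.png')
E
```

```text
(no output)
```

Top picture: the tray is at about (219,194), the crate at (330,156) with the tee near (327,161), case4 at (325,228), and three cases on the mat at (422,170), (418,203) and (396,232). The turquoise decoy is at (412,306).

View pics/t_r.png

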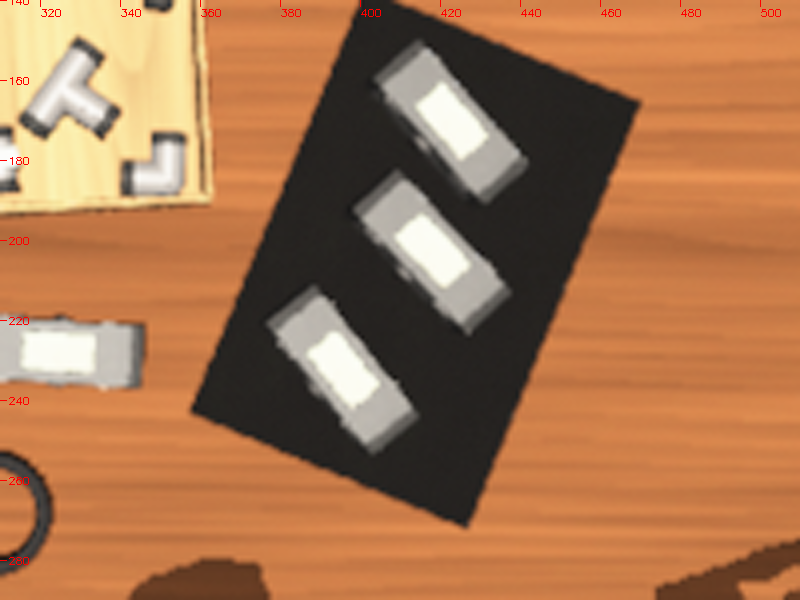

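```bash
python3 - <<'E'
from h import *
c=ld('top')
crop(c,280,100,380,250,4,'t_c.png')
crop(c,140,140,300,260,5,'t_t.png')
E
```

```text
(no output)
```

View pics/t_c.png

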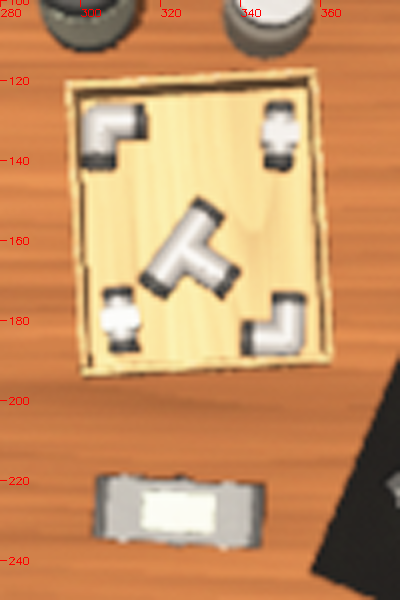

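View pics/t_t.png

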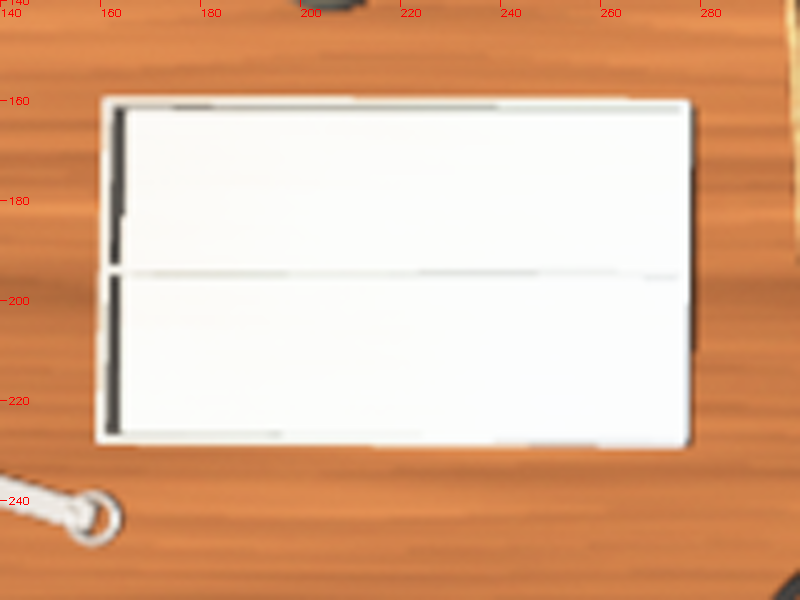

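```bash
python3 - <<'E'
from h import *
c=ld('top')
g=c['pixels'].astype(int)
w=((g.min(2)>225)&(g.max(2)-g.min(2)<30)).astype(np.uint8)
for nm,(u,v),z in [('c4',(325,228),.036),('a',(422,170),.039),('b',(418,203),.039),('d',(396,232),.039)]:
    m=np.zeros_like(w);m[v-14:v+15,u-18:u+19]=w[v-14:v+15,u-18:u+19]
    n,l,s,ce=cv2.connectedComponentsWithStats(m)
    k=1+np.argmax(s[1:,4]); 
    p=np.argwhere(l==k)[:,::-1]
    P=ray(c,p,z)[:,:2]
    r=cv2.minAreaRect(P.astype(np.float32)*1000)
    mu=P.mean(0);ev,V=np.linalg.eigh(np.cov(P.T))
    a=np.degrees(np.arctan2(V[1,1],V[0,1]))
    print(nm,s[k,4],mu.round(4),'ang',a%180,r)
print('tray',ray(c,[(161,160),(278,160.5),(159.5,228),(277.5,228.5)],.024).round(3))
print('crate',ray(c,[(297,121),(358,118),(300,193),(362,190)],.045).round(3))
print('mat',ray(c,[(402,138),(470,166),(357,242),(426,271)],.003).round(3))
# tee
print('tee ends: run',ray(c,[(330.5,151.5),(317.5,172)],.018).round(4),'branch end',ray(c,[(336,170.5)],.018).round(4),'ctr',ray(c,[(324.5,162)],.018).round(4))
print('objs', ray(c,[(300,107),(347,110),(207,137)],0.0).round(3))
E
```

```text
c4 152 [ 0.4305 -0.0276] ang 86.93641413001758 ((430.2195129394531, -28.64023208618164), (25.588682174682617, 48.42361068725586), 0.4175257086753845)
a 144 [ 0.5967 -0.307 ] ang 39.444154473919525 ((596.740966796875, -307.2726135253906), (47.441505432128906, 25.080703735351562), 41.12380599975586)
b 150 [ 0.5043 -0.2933] ang 46.33987473148544 ((504.6527099609375, -293.9446716308594), (48.02774429321289, 24.234756469726562), 45.086029052734375)
d 147 [ 0.4195 -0.2295] ang 38.733982416401375 ((419.3975830078125, -229.75814819335938), (47.585357666015625, 24.420961380004883), 38.86767578125)
tray [[0.622 0.447 0.024]
 [0.623 0.107 0.024]
 [0.425 0.447 0.024]
 [0.426 0.107 0.024]]
crate [[ 0.733  0.052  0.045]
 [ 0.743 -0.122  0.045]
 [ 0.528  0.042  0.045]
 [ 0.537 -0.134  0.045]]
mat [[ 0.695 -0.256  0.003]
 [ 0.613 -0.456  0.003]
 [ 0.388 -0.124  0.003]
 [ 0.305 -0.326  0.003]]
tee ends: run [[ 0.651  -0.0448  0.018 ]
 [ 0.5908 -0.0074  0.018 ]] branch end [[ 0.5956 -0.0611  0.018 ]] ctr [[ 0.6202 -0.0275  0.018 ]]
objs [[ 0.787  0.046  0.   ]
 [ 0.778 -0.093  0.   ]
 [ 0.695  0.322  0.   ]]
```

```bash
cat >> h.py <<'E'
def go(x,y,z,phi=None):
    "print travel/twist to reach world TCP x,y,z with tool y axis at world angle phi deg"
    s=env.state();R=s['tool_rot'];d=np.array([x,y,z])-s['eef_pos']
    cur=np.degrees(np.arctan2(R[1,1],R[0,1]))
    tr=R.T@d*1000
    tw=0 if phi is None else -((phi-cur+90)%180-90)
    print('travel',tr.round(1).tolist(),'twist',round(tw,1),'cur phi',round(cur,1),'rows',int(np.ceil(max(np.linalg.norm(tr)/41.7,abs(tw)/7.16))))
def st():
    s=env.state();R=s['tool_rot']
    print('t',round(s['t'],2),'p',s['eef_pos'].round(4),'phi',np.degrees(np.arctan2(R[1,1],R[0,1])).round(1),'open_mm',round(88*s['opening'],1))
    print('F',s['force'].round(2),'T',s['wrist_torque'].round(3),'T_tool',(R.T@s['wrist_torque']).round(3),'q',s['q'].round(2))
E
python3 - <<'E'
from h import *
go(.4325,.0103,.12,-3)
E
```

```text
travel [407.6, -529.1, 118.6] twist -66.0 cur phi -69.0 rows 17
```

>>> jog_arm:
  commands:
    - {"travel": [408,-529,40],"twist": -66}
    - {"travel": [408,-529,40],"twist": -66}
    - {"travel": [408,-529,40],"twist": -66}
    - {"travel": [408,-529,40],"twist": -66}
    - {"travel": [408,-529,40],"twist": -66}
    - {"travel": [408,-529,40],"twist": -66}
    - {"travel": [408,-529,40],"twist": -66}
    - {"travel": [408,-529,40],"twist": -66}
    - {"travel": [408,-529,40],"twist": -66}
    - {"travel": [408,-529,40],"twist": -66}
    - {"travel": [408,-529,40],"twist": -66}
    - {"travel": [408,-529,40],"twist": -66}
    - {"travel": [408,-529,119],"twist": -66}
    - {"travel": [408,-529,119],"twist": -66}
    - {"travel": [408,-529,119],"twist": -66}
    - {"travel": [408,-529,119],"twist": -66}
    - {"travel": [408,-529,119],"twist": -66}
    - {"travel": [408,-529,119],"twist": -66}
    - {"travel": [408,-529,119],"twist": -66}
  claw: -0.5
  newtons: 60

```text
t: 1.73
eef_pos: [0.4324, 0.0105, 0.1188]
tool_rot: [[0.05, 0.999, -0.003], [0.999, -0.05, -0.0], [-0.0, -0.003, -1.0]]
force: [0.2, 0.7, 0.1]
opening: 0.75
```

```bash
python3 - <<'E'
from h import *
st();shot('wrist','w1.png');go(.4325,.0103,.006,-3)
E
```

```text
t 1.73 p [0.4324 0.0105 0.1188] phi -2.9 open_mm 66.0
F [0.23 0.73 0.08] T [-0.035 -0.034  0.019] T_tool [-0.036 -0.033 -0.019] q [-0.03 -0.09  2.22 -0.    1.01  0.02]
travel [0.8, -0.4, 113.6] twist 0.1 cur phi -2.9 rows 3
```

View pics/w1.png

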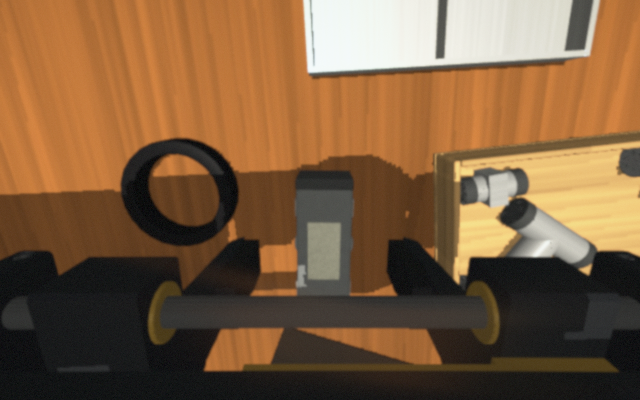

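The wrist view shows the case between the fingers, columns 297–353, with the fingers at about 250 and 395. It is centred, so I'll go down and grip.

>>> jog_arm:
  commands:
    - {"travel": [1,0,60],"twist": 0}
    - {"travel": [1,0,100],"twist": 0}
    - {"travel": [1,0,113],"twist": 0}
    - {"travel": [1,0,113],"twist": 0}
    - {"travel": [1,0,113],"twist": 0}

```text
t: 2.2
eef_pos: [0.432, 0.0094, 0.0063]
tool_rot: [[0.055, 0.998, -0.003], [0.998, -0.055, -0.0], [-0.0, -0.003, -1.0]]
force: [0.1, 0.0, -0.1]
opening: 0.746
```

>>> jog_arm:
  commands:
    - {"travel": [0,0,0],"twist": 0}
    - {"travel": [0,0,0],"twist": 0}
    - {"travel": [0,0,0],"twist": 0}
    - {"travel": [0,0,0],"twist": 0}
    - {"travel": [0,0,0],"twist": 0}
    - {"travel": [0,0,0],"twist": 0}
  claw: 1
  newtons: 60

```text
t: 2.7
eef_pos: [0.4336, 0.0104, 0.0086]
tool_rot: [[0.053, 0.999, 0.0], [0.999, -0.053, -0.0], [-0.0, 0.0, -1.0]]
force: [-4.0, -0.3, 9.9]
opening: 0.492
```

```bash
python3 - <<'E'
from h import *
st()
E
```

```text
t 2.7 p [0.4336 0.0104 0.0086] phi -3.1 open_mm 43.3
F [-4.02 -0.29  9.9 ] T [-0.26   0.911 -0.29 ] T_tool [ 0.896 -0.308  0.29 ] q [-0.03  0.09  2.3  -0.    0.76  0.02]
```

>>> jog_arm:
  commands:
    - {"travel": [0,0,-10],"twist": 0}
    - {"travel": [0,0,-20],"twist": 0}
    - {"travel": [0,0,-30],"twist": 0}
    - {"travel": [0,0,-40],"twist": 0}
    - {"travel": [0,0,-40],"twist": 0}
    - {"travel": [0,0,-40],"twist": 0}
    - {"travel": [0,0,-40],"twist": 0}

```text
t: 3.28
eef_pos: [0.4331, 0.0107, 0.0467]
tool_rot: [[0.053, 0.999, 0.0], [0.999, -0.053, 0.0], [0.0, 0.0, -1.0]]
force: [-0.3, -0.8, -7.6]
opening: 0.492
```

```bash
python3 - <<'E'
from h import *
st();c=shot('side','s1.png');crop(c,180,120,380,270,4,'s1c.png')
E
```

```text
t 3.28 p [0.4331 0.0107 0.0467] phi -3.0 open_mm 43.3
F [-0.26 -0.81 -7.63] T [ 0.264 -0.079  0.019] T_tool [-0.065  0.267 -0.019] q [-0.03  0.02  2.28  0.    0.85  0.02]
```

View pics/s1c.png

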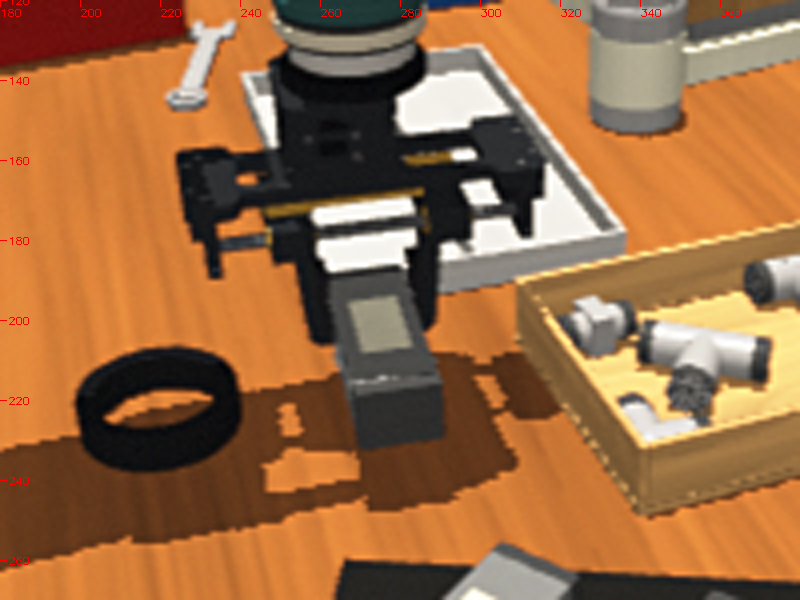

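>>> jog_arm:
  commands:
    - {"travel": [0,0,0],"twist": 0}
    - {"travel": [0,0,0],"twist": 0}
    - {"travel": [0,0,0],"twist": 0}

```text
t: 3.58
eef_pos: [0.4328, 0.0106, 0.0462]
tool_rot: [[0.053, 0.999, -0.001], [0.999, -0.053, 0.0], [0.0, -0.001, -1.0]]
force: [0.4, -0.5, -7.0]
opening: 0.492
```

```bash
python3 - <<'E'
from h import *
L=[]
for i in range(8):
    env.read_camera('wrist'); s=env.state(); L.append(np.r_[s['force'],s['wrist_torque']])
L=np.array(L);print(L.round(3));print(L.mean(0).round(3)); st()
c=shot('wrist','w2.png')
E
```

```text
[[-2.330e-01  9.280e-01 -7.101e+00  3.360e-01 -1.000e-01 -2.200e-02]
 [ 5.500e-02  1.530e-01 -7.016e+00  2.970e-01 -8.200e-02  3.600e-02]
 [ 2.830e-01 -8.500e-02 -7.225e+00  3.310e-01 -1.320e-01 -4.000e-03]
 [ 1.900e-02 -1.470e-01 -7.231e+00  3.360e-01 -1.040e-01 -1.300e-02]
 [ 5.450e-01  3.280e-01 -6.563e+00  3.470e-01 -8.900e-02 -1.300e-02]
 [-3.430e-01 -7.300e-01 -7.487e+00  3.070e-01 -1.040e-01  6.400e-02]
 [ 3.350e-01  3.700e-02 -7.149e+00  3.220e-01 -8.100e-02  4.100e-02]
 [ 2.750e-01  6.970e-01 -7.252e+00  3.600e-01 -5.800e-02  1.300e-02]]
[ 0.117  0.148 -7.128  0.329 -0.094  0.013]
t 3.98 p [0.4333 0.0106 0.0467] phi -3.0 open_mm 43.3
F [ 0.28  0.7  -7.25] T [ 0.36  -0.058  0.013] T_tool [-0.039  0.362 -0.013] q [-0.03  0.02  2.28 -0.    0.85  0.02]
```

View pics/w2.png

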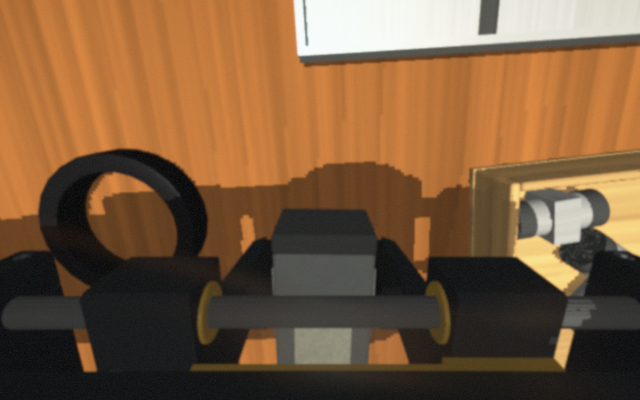

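>>> jog_arm:
  commands:
    - {"travel": [0,0,10],"twist": 0}
    - {"travel": [0,0,20],"twist": 0}
    - {"travel": [0,0,30],"twist": 0}
    - {"travel": [0,0,38],"twist": 0}
    - {"travel": [0,0,38],"twist": 0}

```text
t: 4.45
eef_pos: [0.4326, 0.0106, 0.0081]
tool_rot: [[0.053, 0.999, -0.003], [0.999, -0.053, 0.0], [-0.0, -0.003, -1.0]]
force: [-1.8, 1.0, -3.7]
opening: 0.495
```

>>> jog_arm:
  commands:
    - {"travel": [0,0,0],"twist": 0}
    - {"travel": [0,0,0],"twist": 0}
    - {"travel": [0,0,0],"twist": 0}
    - {"travel": [-19,0,0],"twist": 0}
    - {"travel": [-38,1.5,0],"twist": 0}
    - {"travel": [-38,1.5,0],"twist": 0}
    - {"travel": [-38,1.5,0],"twist": 0}
  claw: -0.5

```text
t: 5.03
eef_pos: [0.4335, -0.0279, 0.0091]
tool_rot: [[0.055, 0.998, 0.001], [0.998, -0.055, -0.0], [0.0, 0.001, -1.0]]
force: [0.5, 0.6, 0.1]
opening: 0.75
```

```bash
python3 - <<'E'
from h import *
st()
L=[]
for i in range(4):
    env.read_camera('wrist'); s=env.state(); L.append(np.r_[s['force'],s['wrist_torque']])
print(np.mean(L,0).round(3))
c=shot('side');crop(c,180,120,380,270,4,'s2c.png')
E
```

```text
t 5.03 p [ 0.4335 -0.0279  0.0091] phi -3.2 open_mm 66.0
F [0.54 0.57 0.12] T [-0.036 -0.051  0.022] T_tool [-0.053 -0.033 -0.022] q [-0.12  0.09  2.3   0.    0.76 -0.07]
[ 0.332 -0.032  0.072 -0.032 -0.088  0.021]
```

View pics/s2c.png

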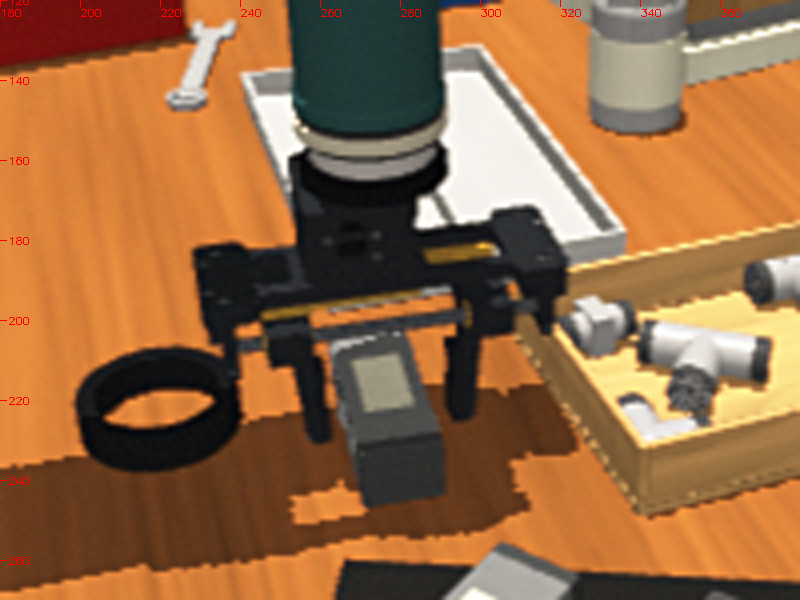

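Baseline-corrected moment is 0.361 N·m over 7.13 N, a lever of about 51 mm. So case4 is heavy at its −y end, with its balance about 12 mm off the middle. I'll regrip the light (+y) end and tip it up.

>>> jog_arm:
  commands:
    - {"travel": [20,-1,0],"twist": 0}
    - {"travel": [38,-1.5,0],"twist": 0}
    - {"travel": [38,-1.5,0],"twist": 0}
    - {"travel": [38,-1.5,0],"twist": 0}

```text
t: 5.62
eef_pos: [0.4332, 0.0114, 0.0087]
tool_rot: [[0.05, 0.999, -0.0], [0.999, -0.05, -0.0], [-0.0, -0.0, -1.0]]
force: [-0.8, 0.1, 0.8]
opening: 0.751
```

>>> jog_arm:
  commands:
    - {"travel": [0,0,0],"twist": 0}
    - {"travel": [0,0,0],"twist": 0}
    - {"travel": [0,0,0],"twist": 0}
    - {"travel": [0,0,0],"twist": 0}
    - {"travel": [-3,0,-12],"twist": 0}
    - {"travel": [-10,0,-25],"twist": 0}
    - {"travel": [-18,0,-36],"twist": 0}
    - {"travel": [-27,0,-46],"twist": 0}
    - {"travel": [-37,0,-55],"twist": 0}
    - {"travel": [-48,0,-62],"twist": 0}
    - {"travel": [-60,0,-68],"twist": 0}
    - {"travel": [-73,0,-72],"twist": 0}
    - {"travel": [-73,0,-72],"twist": 0}
    - {"travel": [-73,0,-72],"twist": 0}
  claw: 1
  newtons: 14

```text
t: 6.78
eef_pos: [0.4302, -0.0635, 0.0818]
tool_rot: [[0.055, 0.998, 0.002], [0.998, -0.055, -0.001], [-0.001, 0.002, -1.0]]
force: [-1.4, 1.4, 6.2]
opening: 0.503
```

```bash
python3 - <<'E'
from h import *
st()
c=shot('side');crop(c,180,120,380,270,4,'s3c.png')
E
```

```text
t 6.78 p [ 0.4302 -0.0635  0.0818] phi -3.1 open_mm 44.3
F [-1.42  1.41  6.23] T [0.001 0.168 0.073] T_tool [ 0.168 -0.008 -0.073] q [-0.2  -0.04  2.25 -0.    0.92 -0.15]
```

View pics/s3c.png

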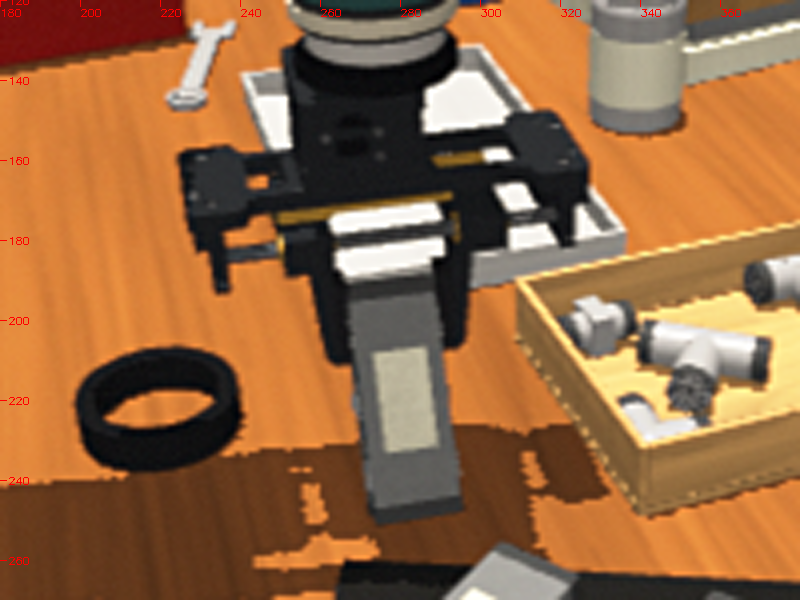

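Tipping is working: the label side now faces the camera and the lower edge is at (277,250) on the bench. I'll continue the arc.

>>> jog_arm:
  commands:
    - {"travel": [-13,0,-3],"twist": 0}
    - {"travel": [-26,0,-4],"twist": 0}
    - {"travel": [-40,0,-3],"twist": 0}
    - {"travel": [-53,0,0],"twist": 0}
    - {"travel": [-53,0,0],"twist": 0}
    - {"travel": [-53,0,0],"twist": 0}

```text
t: 7.33
eef_pos: [0.4269, -0.1159, 0.0812]
tool_rot: [[0.053, 0.999, 0.0], [0.999, -0.053, -0.001], [-0.001, 0.0, -1.0]]
force: [-2.2, 0.1, 5.7]
opening: 0.495
```

```bash
python3 - <<'E'
from h import *
st()
c=shot('side');crop(c,180,120,380,270,4,'s4c.png')
E
```

```text
t 7.33 p [ 0.4269 -0.1159  0.0812] phi -3.1 open_mm 43.6
F [-2.22  0.06  5.75] T [-0.144  0.213  0.054] T_tool [ 0.205 -0.155 -0.054] q [-0.32 -0.02  2.24 -0.    0.92 -0.27]
```

View pics/s4c.png

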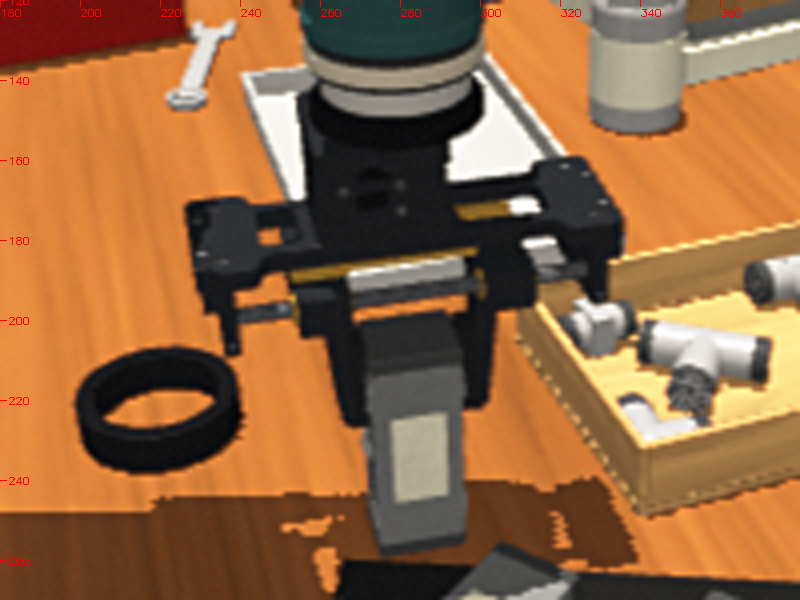

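>>> jog_arm:
  commands:
    - {"travel": [0,0,0],"twist": 0}
    - {"travel": [0,0,0],"twist": 0}
    - {"travel": [0,0,0],"twist": 0}
    - {"travel": [0,0,0],"twist": 0}
  claw: -0.2

```text
t: 7.72
eef_pos: [0.4265, -0.115, 0.0804]
tool_rot: [[0.053, 0.999, -0.0], [0.999, -0.053, 0.0], [0.0, -0.0, -1.0]]
force: [-0.1, 0.4, 0.8]
opening: 0.601
```

```bash
python3 - <<'E'
from h import *
st()
c=shot('side');crop(c,180,120,380,270,4,'s5c.png')
c=shot('wrist','w5.png')
go(.475,.395,.2,0)
E
```

```text
t 7.72 p [ 0.4265 -0.115   0.0804] phi -3.0 open_mm 52.9
F [-0.08  0.36  0.76] T [-0.024 -0.108  0.023] T_tool [-0.109 -0.018 -0.023] q [-0.32 -0.02  2.24 -0.    0.92 -0.27]
travel [511.9, 21.5, -119.5] twist -3.0 cur phi -3.0 rows 13
```

View pics/s5c.png

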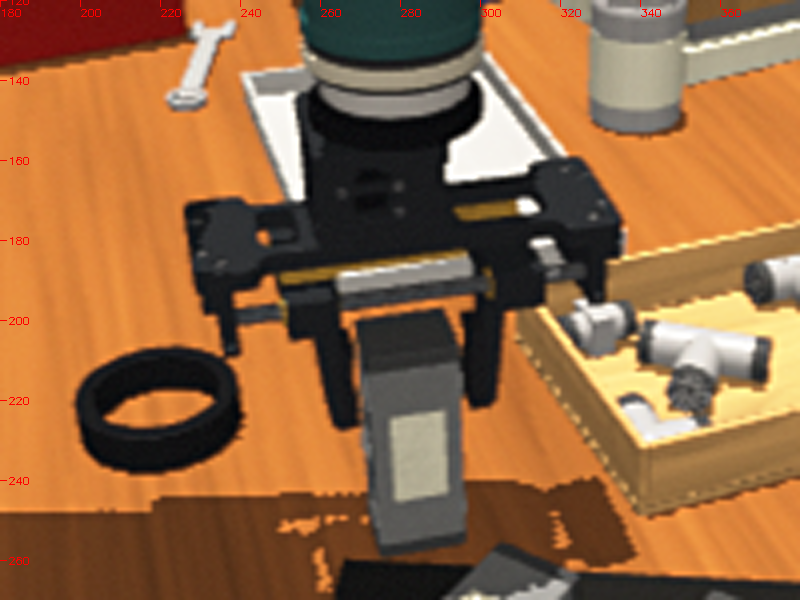

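View pics/w5.png

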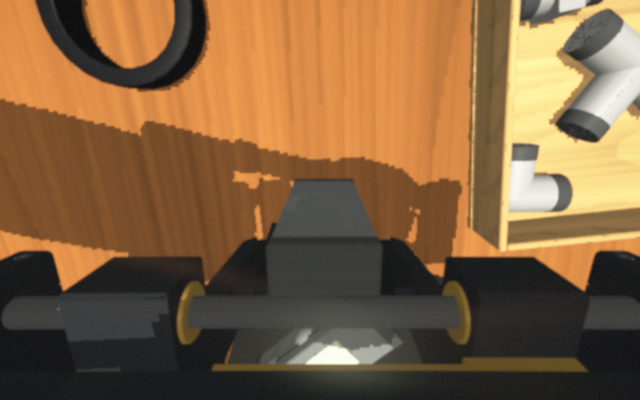

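The case stands upright between the open fingers. I'll regrip hard, lift and carry it to the tray.

>>> jog_arm:
  commands:
    - {"travel": [0,0,0],"twist": 0}
    - {"travel": [0,0,0],"twist": 0}
    - {"travel": [0,0,0],"twist": 0}
    - {"travel": [0,0,0],"twist": 0}
    - {"travel": [0,0,-25],"twist": 0}
    - {"travel": [0,0,-50],"twist": 0}
    - {"travel": [512,21.5,-50],"twist": -3}
    - {"travel": [512,21.5,-50],"twist": -3}
    - {"travel": [512,21.5,-50],"twist": -3}
    - {"travel": [512,21.5,-50],"twist": -3}
    - {"travel": [512,21.5,-50],"twist": -3}
    - {"travel": [512,21.5,-50],"twist": -3}
    - {"travel": [512,21.5,-50],"twist": -3}
    - {"travel": [512,21.5,-50],"twist": -3}
    - {"travel": [512,21.5,-50],"twist": -3}
    - {"travel": [512,21.5,-50],"twist": -3}
    - {"travel": [512,21.5,-50],"twist": -3}
    - {"travel": [512,21.5,-50],"twist": -3}
    - {"travel": [512,21.5,-50],"twist": -3}
    - {"travel": [512,21.5,-50],"twist": -3}
  claw: 1
  newtons: 60

```text
t: 9.48
eef_pos: [0.4743, 0.3982, 0.1289]
tool_rot: [[-0.003, 1.0, -0.002], [1.0, 0.003, 0.0], [0.0, -0.002, -1.0]]
force: [-0.8, -1.0, -6.7]
opening: 0.494
```

```bash
python3 - <<'E'
from h import *
st()
c=shot('side');crop(c,220,60,420,210,4,'s6c.png')
c=shot('top');crop(c,120,130,320,280,4,'t6c.png')
go(.475,.395,.087,0)
E
```

```text
t 9.48 p [0.4743 0.3982 0.1289] phi 0.2 open_mm 43.4
F [-0.79 -0.98 -6.74] T [-0.078 -0.104 -0.011] T_tool [-0.104 -0.079  0.012] q [0.66 0.25 1.83 0.   1.06 0.65]
travel [1.1, 1.5, 41.4] twist 0.0 cur phi 0.0 rows 1
```

View pics/s6c.png

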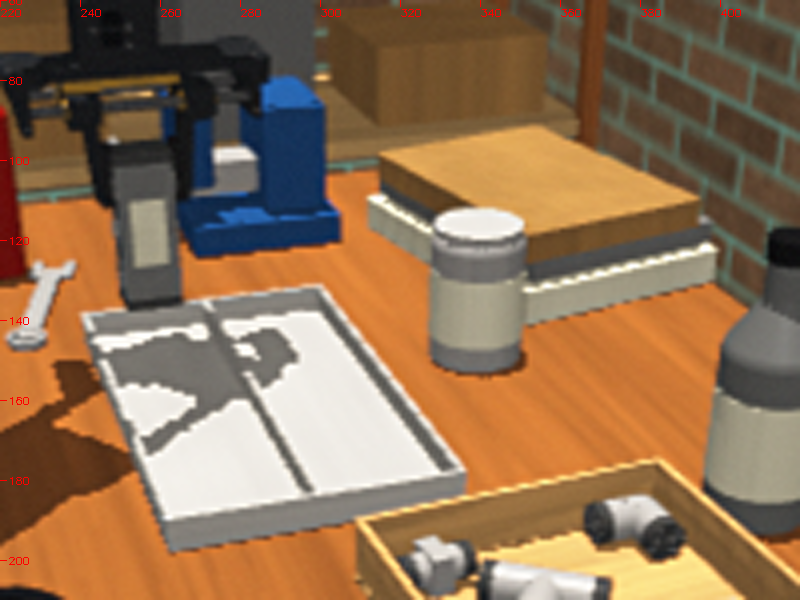

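View pics/t6c.png

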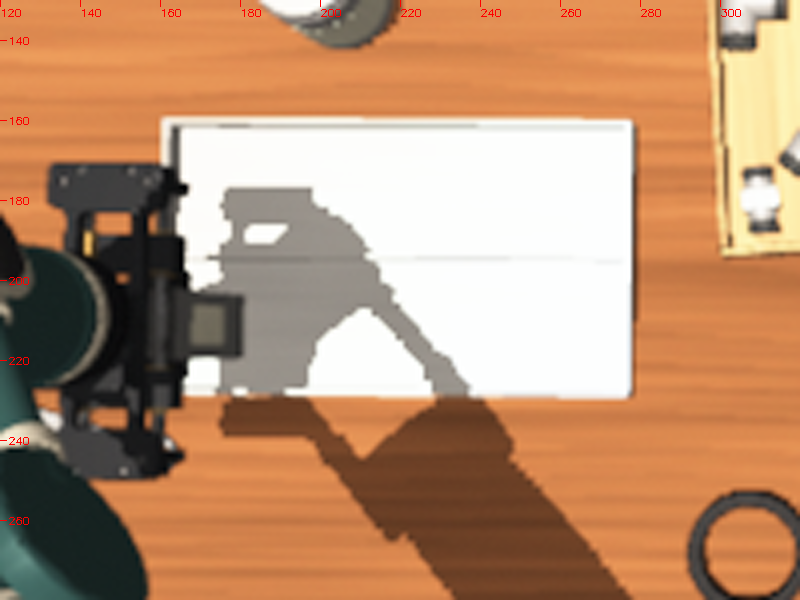

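>>> jog_arm:
  commands:
    - {"travel": [-2,1,15],"twist": 0}
    - {"travel": [-2,1,30],"twist": 0}
    - {"travel": [-2,1,38],"twist": 0}
    - {"travel": [-2,1,43],"twist": 0}
    - {"travel": [-2,1,43],"twist": 0}
    - {"travel": [-2,1,43],"twist": 0}

```text
t: 10.08
eef_pos: [0.4764, 0.3923, 0.0878]
tool_rot: [[0.002, 1.0, -0.0], [1.0, -0.002, 0.0], [0.0, -0.0, -1.0]]
force: [0.3, 0.1, -7.4]
opening: 0.491
```

```bash
python3 - <<'E'
from h import *
st()
c=shot('side');crop(c,220,60,320,210,4,'s7c.png')
E
```

```text
t 10.08 p [0.4764 0.3923 0.0878] phi -0.1 open_mm 43.2
F [ 0.27  0.06 -7.41] T [-0.037 -0.057  0.045] T_tool [-0.057 -0.036 -0.045] q [0.65 0.29 1.87 0.   0.98 0.65]
```

View pics/s7c.png

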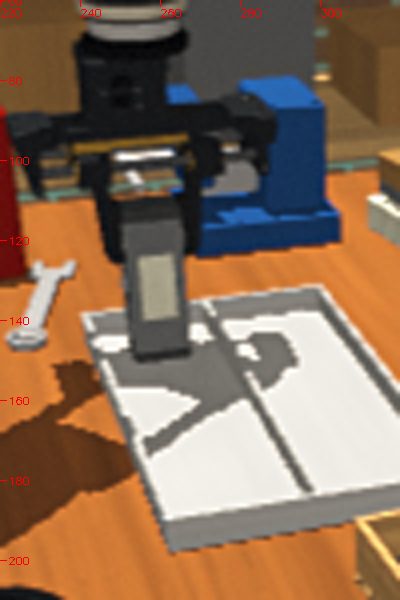

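Still hanging clear by a few mm. I'll lower 4 mm more, release, and lift off.

>>> jog_arm:
  commands:
    - {"travel": [0,0,2],"twist": 0}
    - {"travel": [0,0,4],"twist": 0}
    - {"travel": [0,0,4],"twist": 0}
    - {"travel": [0,0,4],"twist": 0}

```text
t: 10.47
eef_pos: [0.477, 0.3934, 0.0852]
tool_rot: [[0.001, 1.0, 0.002], [1.0, -0.001, 0.001], [0.001, 0.002, -1.0]]
force: [-0.3, -2.1, 2.7]
opening: 0.495
```

>>> jog_arm:
  commands:
    - {"travel": [0,0,0],"twist": 0}
    - {"travel": [0,0,0],"twist": 0}
    - {"travel": [0,0,0],"twist": 0}
    - {"travel": [0,0,-20],"twist": 0}
    - {"travel": [0,0,-60],"twist": 0}
    - {"travel": [0,0,-60],"twist": 0}
    - {"travel": [0,0,-60],"twist": 0}
  claw: -0.4

```text
t: 11.05
eef_pos: [0.4785, 0.3948, 0.1474]
tool_rot: [[0.001, 1.0, 0.006], [1.0, -0.001, 0.005], [0.005, 0.006, -1.0]]
force: [-0.7, 0.8, -0.8]
opening: 0.697
```

```bash
python3 - <<'E'
from h import *
st()
c=shot('side');crop(c,220,60,320,210,4,'s8c.png')
go(.4195+.038*.777,-.2295+.038*.629,.12,39-90)
go(.4195-.038*.777,-.2295-.038*.629,.12,39-90)
E
```

```text
t 11.05 p [0.4785 0.3948 0.1474] phi -0.0 open_mm 61.3
F [-0.72  0.84 -0.84] T [-0.003 -0.045 -0.04 ] T_tool [-0.046 -0.004  0.04 ] q [0.65 0.23 1.82 0.   1.08 0.65]
travel [-599.4, -27.9, 23.9] twist 51.0 cur phi -0.0 rows 15
travel [-647.3, -86.9, 23.7] twist 51.0 cur phi -0.0 rows 16
```

View pics/s8c.png

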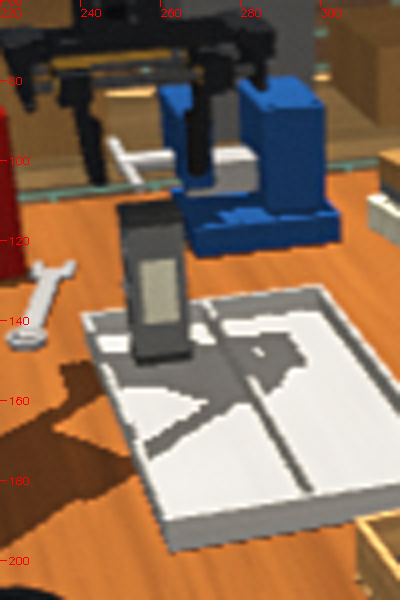

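Case4 stands in the near strip at (258,130). Next is the lowest case on the mat, gripped first at its far end.

>>> jog_arm:
  commands:
    - {"travel": [-599,-28,-10],"twist": 51}
    - {"travel": [-599,-28,-10],"twist": 51}
    - {"travel": [-599,-28,-10],"twist": 51}
    - {"travel": [-599,-28,-10],"twist": 51}
    - {"travel": [-599,-28,-10],"twist": 51}
    - {"travel": [-599,-28,-10],"twist": 51}
    - {"travel": [-599,-28,-10],"twist": 51}
    - {"travel": [-599,-28,-10],"twist": 51}
    - {"travel": [-599,-28,-10],"twist": 51}
    - {"travel": [-599,-28,-10],"twist": 51}
    - {"travel": [-599,-28,-10],"twist": 51}
    - {"travel": [-599,-28,-10],"twist": 51}
    - {"travel": [-599,-28,24],"twist": 51}
    - {"travel": [-599,-28,24],"twist": 51}
    - {"travel": [-599,-28,24],"twist": 51}
    - {"travel": [-599,-28,24],"twist": 51}
    - {"travel": [-599,-28,24],"twist": 51}
    - {"travel": [-599,-28,24],"twist": 51}
  claw: -0.4

```text
t: 12.6
eef_pos: [0.4471, -0.2051, 0.1188]
tool_rot: [[0.778, 0.628, -0.002], [0.628, -0.778, 0.001], [-0.0, -0.002, -1.0]]
force: [0.3, -0.1, 0.5]
opening: 0.698
```

```bash
python3 - <<'E'
from h import *
st();shot('wrist','w9.png');go(.4195+.038*.777,-.2295+.038*.629,.009,39-90)
L=[]
for i in range(5):
    env.read_camera('wrist'); s=env.state(); L.append(np.r_[s['force'],s['wrist_torque']])
print(np.mean(L,0).round(3))
E
```

```text
t 12.6 p [ 0.4471 -0.2051  0.1188] phi -51.1 open_mm 61.4
F [ 0.25 -0.1   0.48] T [ 0.024 -0.034  0.058] T_tool [-0.002  0.041 -0.059] q [-0.48  0.03  2.11  0.    1.01  0.41]
travel [0.7, 1.6, 110.3] twist 0.0 cur phi -51.0 rows 3
[-0.106 -0.142  0.171 -0.011 -0.029  0.007]
```

View pics/w9.png

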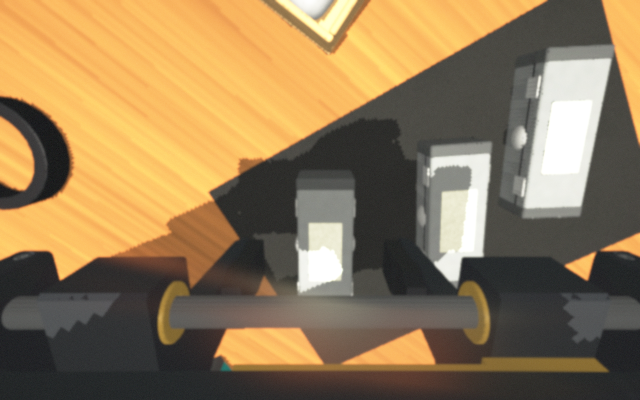

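>>> jog_arm:
  commands:
    - {"travel": [1,1,60],"twist": 0}
    - {"travel": [1,1,100],"twist": 0}
    - {"travel": [1,1,110],"twist": 0}
    - {"travel": [1,1,110],"twist": 0}
    - {"travel": [1,1,110],"twist": 0}

```text
t: 13.32
eef_pos: [0.4484, -0.2053, 0.0091]
tool_rot: [[0.777, 0.629, -0.003], [0.629, -0.777, 0.001], [-0.001, -0.003, -1.0]]
force: [-0.0, 0.2, 0.1]
opening: 0.7
```

>>> jog_arm:
  commands:
    - {"travel": [0,0,0],"twist": 0}
    - {"travel": [0,0,0],"twist": 0}
    - {"travel": [0,0,0],"twist": 0}
    - {"travel": [0,0,0],"twist": 0}
    - {"travel": [0,0,-10],"twist": 0}
    - {"travel": [0,0,-20],"twist": 0}
    - {"travel": [0,0,-30],"twist": 0}
    - {"travel": [0,0,-40],"twist": 0}
    - {"travel": [0,0,-40],"twist": 0}
    - {"travel": [0,0,-40],"twist": 0}
    - {"travel": [0,0,-40],"twist": 0}
    - {"travel": [0,0,-40],"twist": 0}
  claw: 1
  newtons: 60

```text
t: 14.32
eef_pos: [0.4486, -0.2059, 0.0491]
tool_rot: [[0.778, 0.629, -0.001], [0.629, -0.778, 0.001], [-0.001, -0.001, -1.0]]
force: [-0.2, 1.2, -7.8]
opening: 0.495
```

```bash
cat >> h.py <<'E'
def lever(n=6,base=(-.02,-.05)):
    L=[]
    for i in range(n):
        env.read_camera('wrist'); s=env.state(); L.append(np.r_[s['force'],s['wrist_torque']])
    m=np.mean(L,0);R=s['tool_rot'];T=m[3:].copy();T[:2]-=base
    Fz=m[2]
    r=np.array([-T[1],T[0],0])/Fz*1000
    print('F',m[:3].round(2),'T',T.round(3),'CoM offset mm along tool x,y',(R.T@r).round(1)[:2])
E
python3 - <<'E'
from h import *
st();lever(base=(-.011,-.029))
c=shot('side');crop(c,230,230,430,380,4,'s10c.png')
E
```

```text
t 14.32 p [ 0.4486 -0.2059  0.0491] phi -51.0 open_mm 43.6
F [-0.19  1.18 -7.84] T [ 0.058 -0.075  0.006] T_tool [-0.002  0.095 -0.006] q [-0.48  0.13  2.15  0.    0.86  0.41]
F [-0.09  0.12 -8.07] T [ 0.057 -0.061 -0.006] CoM offset mm along tool x,y [-10.3   0.7]
```

View pics/s10c.png

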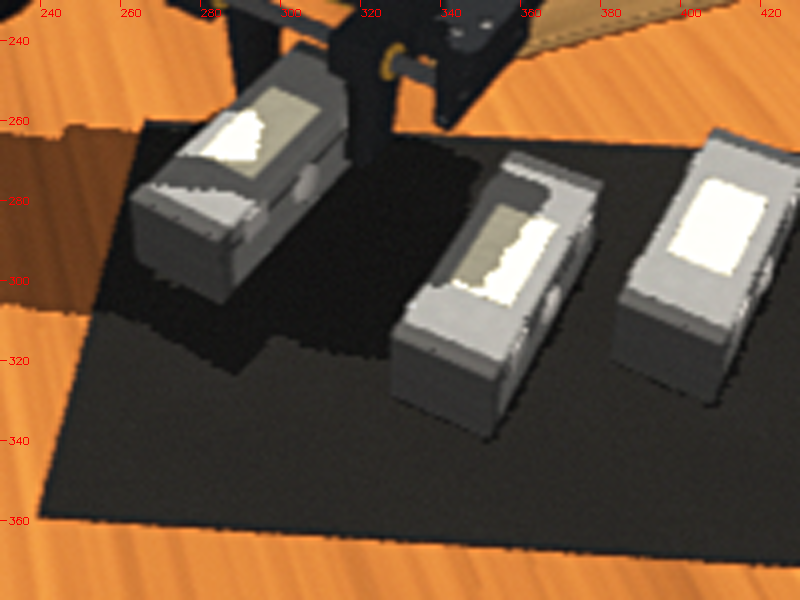

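The lever is only 10 mm, so the balance is about 28 mm towards the gripped (far) end: that end is heavy. I'll set it down and take the near end.

>>> jog_arm:
  commands:
    - {"travel": [0,0,12],"twist": 0}
    - {"travel": [0,0,25],"twist": 0}
    - {"travel": [0,0,35],"twist": 0}
    - {"travel": [0,0,39],"twist": 0}
    - {"travel": [0,0,39],"twist": 0}
    - {"travel": [0,0,39],"twist": 0}

```text
t: 15.17
eef_pos: [0.4487, -0.206, 0.0115]
tool_rot: [[0.778, 0.629, -0.002], [0.629, -0.778, 0.001], [-0.001, -0.002, -1.0]]
force: [-5.3, 1.5, 3.4]
opening: 0.492
```

>>> jog_arm:
  commands:
    - {"travel": [0,0,0],"twist": 0}
    - {"travel": [0,0,0],"twist": 0}
    - {"travel": [0,0,0],"twist": 0}
    - {"travel": [-25,0,0],"twist": 0}
    - {"travel": [-50,0,0],"twist": 0}
    - {"travel": [-76,0,0],"twist": 0}
    - {"travel": [-76,0,0],"twist": 0}
    - {"travel": [-76,0,0],"twist": 0}
  claw: -0.4

```text
t: 15.83
eef_pos: [0.3901, -0.255, 0.0112]
tool_rot: [[0.779, 0.627, 0.001], [0.627, -0.779, -0.001], [0.001, 0.001, -1.0]]
force: [0.5, 0.1, 0.2]
opening: 0.701
```

>>> jog_arm:
  commands:
    - {"travel": [0,0,0],"twist": 0}
    - {"travel": [0,0,0],"twist": 0}
    - {"travel": [0,0,0],"twist": 0}
    - {"travel": [0,0,0],"twist": 0}
    - {"travel": [3,0,-12],"twist": 0}
    - {"travel": [10,0,-25],"twist": 0}
    - {"travel": [18,0,-36],"twist": 0}
    - {"travel": [27,0,-46],"twist": 0}
    - {"travel": [37,0,-55],"twist": 0}
    - {"travel": [48,0,-62],"twist": 0}
    - {"travel": [60,0,-68],"twist": 0}
    - {"travel": [73,0,-72],"twist": 0}
    - {"travel": [86,0,-75],"twist": 0}
    - {"travel": [99,0,-76],"twist": 0}
    - {"travel": [113,0,-75],"twist": 0}
    - {"travel": [126,0,-72],"twist": 0}
    - {"travel": [126,0,-72],"twist": 0}
    - {"travel": [126,0,-72],"twist": 0}
  claw: 1
  newtons: 14

```text
t: 17.33
eef_pos: [0.49, -0.1732, 0.0836]
tool_rot: [[0.777, 0.63, 0.001], [0.63, -0.777, 0.001], [0.002, -0.0, -1.0]]
force: [-3.5, 3.4, 10.8]
opening: 0.499
```

```bash
python3 - <<'E'
from h import *
st()
c=shot('side');crop(c,230,180,430,330,4,'s11c.png')
E
```

```text
t 17.33 p [ 0.49   -0.1732  0.0836] phi -51.0 open_mm 43.9
F [-3.48  3.39 10.81] T [ 0.798  0.69  -0.006] T_tool [ 1.054 -0.034  0.008] q [-0.39  0.12  2.08  0.    0.94  0.5 ]
```

View pics/s11c.png

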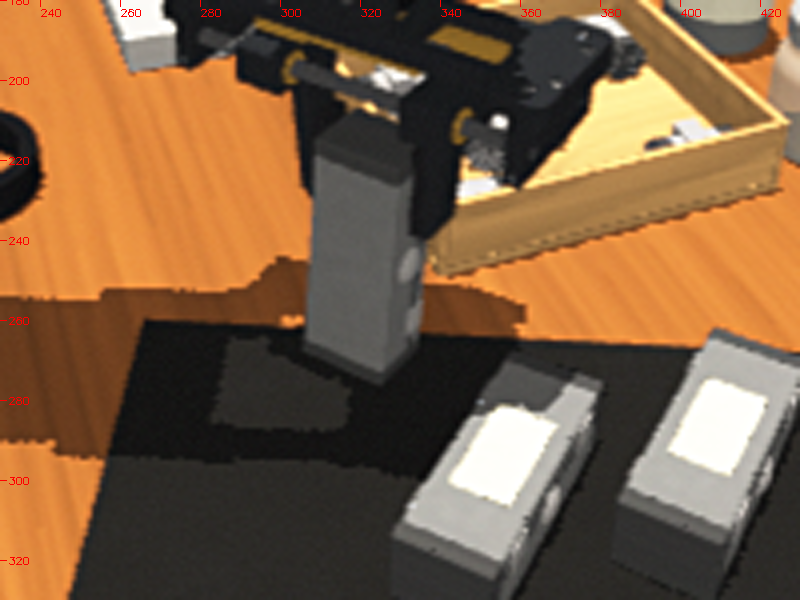

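>>> jog_arm:
  commands:
    - {"travel": [0,0,0],"twist": 0}
    - {"travel": [0,0,0],"twist": 0}
    - {"travel": [0,0,0],"twist": 0}
    - {"travel": [0,0,-25],"twist": 0}
    - {"travel": [0,0,-45],"twist": 0}
    - {"travel": [0,0,-55],"twist": 0}
    - {"travel": [0,0,-55],"twist": 0}
    - {"travel": [0,0,-55],"twist": 0}
  claw: 1
  newtons: 60

```text
t: 18.05
eef_pos: [0.4883, -0.1744, 0.1366]
tool_rot: [[0.777, 0.629, -0.0], [0.629, -0.777, 0.0], [0.0, -0.0, -1.0]]
force: [0.3, 0.5, -8.0]
opening: 0.493
```

```bash
python3 - <<'E'
from h import *
st()
c=shot('side');crop(c,230,130,430,280,4,'s12c.png')
go(.475,.315,.135,0)
E
```

```text
t 18.05 p [ 0.4883 -0.1744  0.1366] phi -51.0 open_mm 43.4
F [ 0.3   0.5  -8.01] T [ 0.014 -0.01  -0.005] T_tool [0.004 0.017 0.005] q [-0.39  0.06  2.04  0.    1.04  0.5 ]
travel [298.0, -388.0, 1.3] twist -51.0 cur phi -51.0 rows 12
```

View pics/s12c.png

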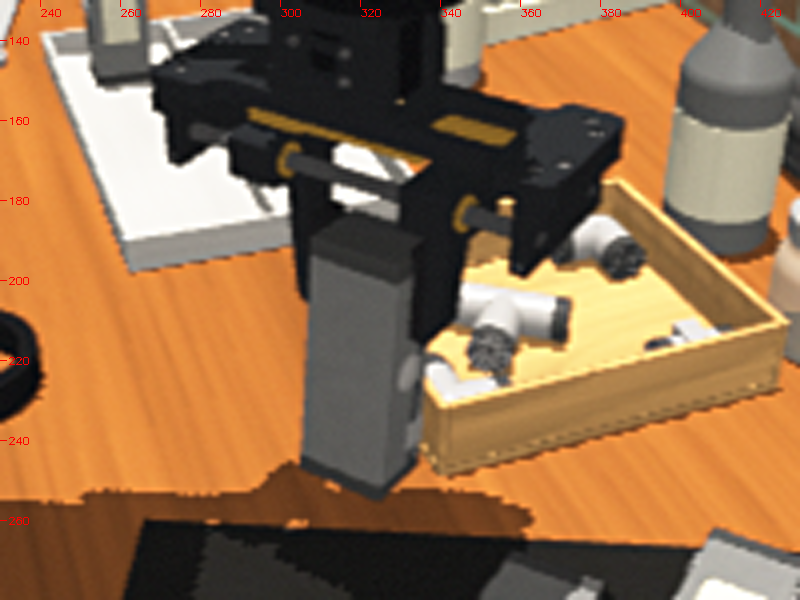

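It hangs upright, so I'm carrying it to the second slot.

>>> jog_arm:
  commands:
    - {"travel": [298,-388,0],"twist": -51}
    - {"travel": [298,-388,0],"twist": -51}
    - {"travel": [298,-388,0],"twist": -51}
    - {"travel": [298,-388,0],"twist": -51}
    - {"travel": [298,-388,0],"twist": -51}
    - {"travel": [298,-388,0],"twist": -51}
    - {"travel": [298,-388,0],"twist": -51}
    - {"travel": [298,-388,0],"twist": -51}
    - {"travel": [298,-388,0],"twist": -51}
    - {"travel": [298,-388,0],"twist": -51}
    - {"travel": [298,-388,0],"twist": -51}
    - {"travel": [298,-388,0],"twist": -51}
    - {"travel": [298,-388,0],"twist": -51}
    - {"travel": [298,-388,0],"twist": -51}
    - {"travel": [298,-388,0],"twist": -51}

```text
t: 19.35
eef_pos: [0.4744, 0.3134, 0.1353]
tool_rot: [[-0.0, 1.0, -0.004], [1.0, 0.0, -0.003], [-0.003, -0.004, -1.0]]
force: [-1.0, 0.0, -8.0]
opening: 0.49
```

```bash
python3 - <<'E'
from h import *
st()
c=shot('side');crop(c,220,60,320,210,4,'s13c.png')
c=shot('top');crop(c,120,130,320,280,4,'t13c.png')
go(.475,.315,.089,0)
E
```

```text
t 19.35 p [0.4744 0.3134 0.1353] phi 0.0 open_mm 43.1
F [-1.01  0.01 -7.97] T [-0.017 -0.078 -0.009] T_tool [-0.078 -0.017  0.01 ] q [ 0.54  0.15  1.94 -0.    1.06  0.54]
travel [2.4, 0.1, 47.1] twist -0.1 cur phi -0.1 rows 2
```

View pics/s13c.png

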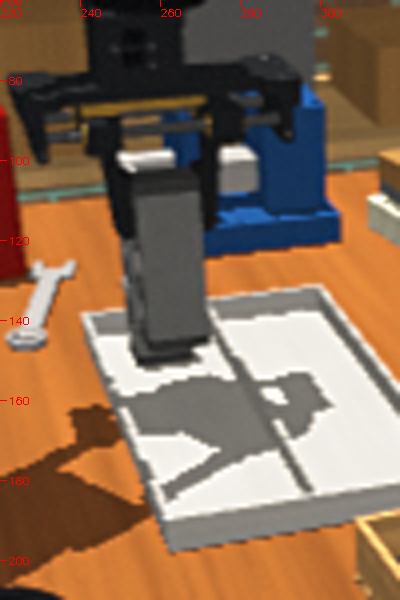

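View pics/t13c.png

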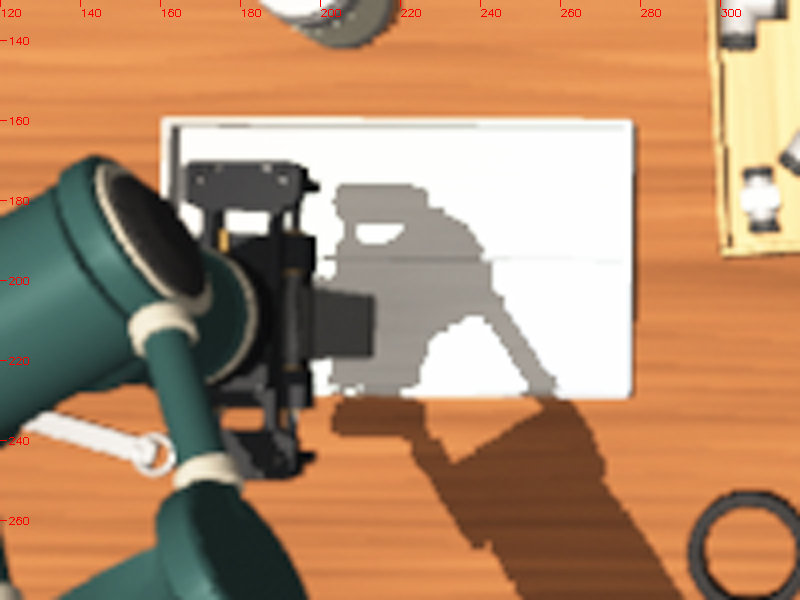

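>>> jog_arm:
  commands:
    - {"travel": [0,0,20],"twist": 0}
    - {"travel": [0,0,36],"twist": 0}
    - {"travel": [0,0,45],"twist": 0}
    - {"travel": [0,0,49],"twist": 0}
    - {"travel": [0,0,51],"twist": 0}
    - {"travel": [0,0,51],"twist": 0}
    - {"travel": [0,0,51],"twist": 0}

```text
t: 20.03
eef_pos: [0.4766, 0.3144, 0.0876]
tool_rot: [[0.001, 1.0, 0.001], [1.0, -0.001, 0.001], [0.001, 0.001, -1.0]]
force: [0.3, 0.5, -8.2]
opening: 0.492
```

```bash
python3 - <<'E'
from h import *
st()
E
```

```text
t 20.03 p [0.4766 0.3144 0.0876] phi -0.1 open_mm 43.3
F [ 0.26  0.47 -8.2 ] T [ 0.028 -0.139 -0.009] T_tool [-0.139  0.029  0.009] q [0.54 0.21 1.97 0.   0.96 0.54]
```

>>> jog_arm:
  commands:
    - {"travel": [0,0,2],"twist": 0}
    - {"travel": [0,0,4],"twist": 0}
    - {"travel": [0,0,4],"twist": 0}
    - {"travel": [0,0,4],"twist": 0}

```text
t: 20.37
eef_pos: [0.477, 0.3151, 0.0847]
tool_rot: [[0.001, 1.0, 0.002], [1.0, -0.001, 0.001], [0.001, 0.002, -1.0]]
force: [-1.4, -1.4, 4.7]
opening: 0.493
```

>>> jog_arm:
  commands:
    - {"travel": [0,0,0],"twist": 0}
    - {"travel": [0,0,0],"twist": 0}
    - {"travel": [0,0,0],"twist": 0}
    - {"travel": [0,0,-20],"twist": 0}
    - {"travel": [0,0,-60],"twist": 0}
    - {"travel": [0,0,-60],"twist": 0}
    - {"travel": [0,0,-60],"twist": 0}
  claw: -0.4

```text
t: 20.95
eef_pos: [0.4782, 0.3158, 0.146]
tool_rot: [[0.001, 1.0, 0.006], [1.0, -0.001, 0.004], [0.004, 0.006, -1.0]]
force: [0.6, -0.1, 0.1]
opening: 0.7
```

```bash
python3 - <<'E'
from h import *
st()
c=shot('side');crop(c,220,60,320,210,4,'s14c.png')
go(.5043+.038*.70,-.2933+.038*.714,.12,45.5-90)
E
```

```text
t 20.95 p [0.4782 0.3158 0.146 ] phi -0.0 open_mm 61.6
F [ 0.62 -0.1   0.11] T [ 0.008 -0.084  0.008] T_tool [-0.084  0.008 -0.008] q [0.54 0.14 1.93 0.   1.06 0.54]
travel [-581.1, 54.4, 23.2] twist 44.5 cur phi -0.0 rows 15
```

View pics/s14c.png

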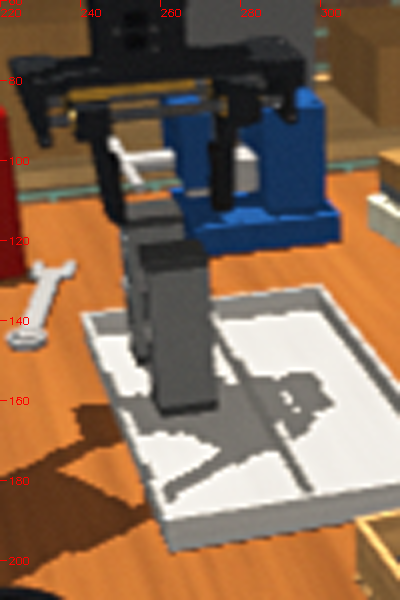

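Both cases stand in the tray. Next is the middle mat case, taken by its near end, which is clear of its neighbour.

```bash
python3 - <<'E'
from h import *
go(.5043-.038*.70,-.2933-.038*.714,.12,45.5-90)
E
```

```text
travel [-635.4, 1.3, 23.0] twist 44.5 cur phi -0.0 rows 16
```

>>> jog_arm:
  commands:
    - {"travel": [-635,1,-10],"twist": 44.5}
    - {"travel": [-635,1,-10],"twist": 44.5}
    - {"travel": [-635,1,-10],"twist": 44.5}
    - {"travel": [-635,1,-10],"twist": 44.5}
    - {"travel": [-635,1,-10],"twist": 44.5}
    - {"travel": [-635,1,-10],"twist": 44.5}
    - {"travel": [-635,1,-10],"twist": 44.5}
    - {"travel": [-635,1,-10],"twist": 44.5}
    - {"travel": [-635,1,-10],"twist": 44.5}
    - {"travel": [-635,1,-10],"twist": 44.5}
    - {"travel": [-635,1,-10],"twist": 44.5}
    - {"travel": [-635,1,-10],"twist": 44.5}
    - {"travel": [-635,1,-10],"twist": 44.5}
    - {"travel": [-635,1,23],"twist": 44.5}
    - {"travel": [-635,1,23],"twist": 44.5}
    - {"travel": [-635,1,23],"twist": 44.5}
    - {"travel": [-635,1,23],"twist": 44.5}
    - {"travel": [-635,1,23],"twist": 44.5}
  claw: -0.35

```text
t: 22.5
eef_pos: [0.4751, -0.3201, 0.1178]
tool_rot: [[0.703, 0.711, -0.003], [0.711, -0.703, 0.003], [-0.0, -0.004, -1.0]]
force: [0.6, 0.0, -0.3]
opening: 0.677
```

```bash
python3 - <<'E'
from h import *
st();shot('wrist','w15.png');go(.5043-.038*.70,-.2933-.038*.714,.009,45.5-90)
L=[]
for i in range(4):
    env.read_camera('wrist'); s=env.state(); L.append(np.r_[s['force'],s['wrist_torque']])
print(np.mean(L,0).round(3))
E
```

```text
t 22.5 p [ 0.4751 -0.3201  0.1178] phi -44.7 open_mm 59.6
F [ 0.63  0.02 -0.25] T [-0.029 -0.038 -0.006] T_tool [-0.048  0.006  0.006] q [-0.64  0.18  1.94  0.    1.02  0.14]
travel [0.7, 2.5, 109.5] twist -0.1 cur phi -44.6 rows 3
[-0.085 -0.244  0.148 -0.014 -0.021 -0.015]
```

View pics/w15.png

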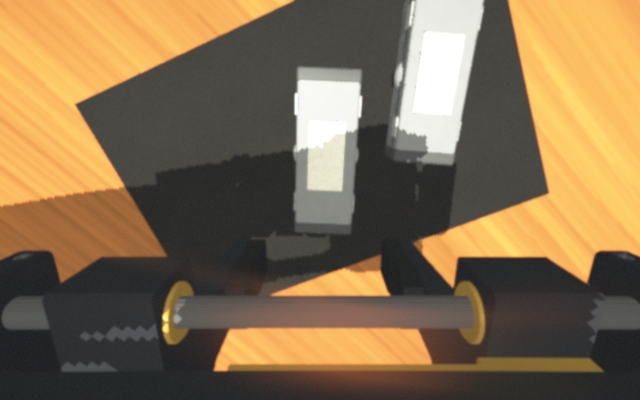

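```bash
python3 - <<'E'
from h import *
c=ld('wrist');s=env.state();p=s['eef_pos'];ux=s['tool_rot'][:,0]
for d in (-22,0,38,98):
    q=p+ux*d/1000; print(d,proj(c,[q[0],q[1],.039]).round(0))
a=ray(c,[(295,233),(351,234),(299,67),(360,69)],.039)
print(a.round(4), a.mean(0))
print(((a-p)@s['tool_rot']*1000).round(1))
E
```

```text
-22 [[325. 236.]]
0 [[325. 209.]]
38 [[325. 159.]]
98 [[325.  70.]]
[[ 0.4461 -0.3168  0.039 ]
 [ 0.4766 -0.3481  0.039 ]
 [ 0.5343 -0.236   0.039 ]
 [ 0.5625 -0.2656  0.039 ]] [ 0.50489384 -0.29163009  0.039     ]
[[-19.8 -23.6  81.1]
 [-20.8  20.   81.2]
 [ 99.7 -17.3  81.2]
 [ 98.2  23.6  81.2]]
```

>>> jog_arm:
  commands:
    - {"travel": [0,0,60],"twist": 2}
    - {"travel": [0,0,100],"twist": 2}
    - {"travel": [0,0,109],"twist": 2}
    - {"travel": [0,0,109],"twist": 2}
    - {"travel": [0,0,109],"twist": 2}

```text
t: 23.17
eef_pos: [0.4756, -0.319, 0.0098]
tool_rot: [[0.725, 0.689, -0.003], [0.689, -0.725, 0.002], [-0.001, -0.003, -1.0]]
force: [-0.3, 0.0, 1.2]
opening: 0.676
```

>>> jog_arm:
  commands:
    - {"travel": [0,0,0],"twist": 0}
    - {"travel": [0,0,0],"twist": 0}
    - {"travel": [0,0,0],"twist": 0}
    - {"travel": [0,0,0],"twist": 0}
    - {"travel": [0,0,-10],"twist": 0}
    - {"travel": [0,0,-20],"twist": 0}
    - {"travel": [0,0,-30],"twist": 0}
    - {"travel": [0,0,-40],"twist": 0}
    - {"travel": [0,0,-40],"twist": 0}
    - {"travel": [0,0,-40],"twist": 0}
    - {"travel": [0,0,-40],"twist": 0}
    - {"travel": [0,0,-40],"twist": 0}
  claw: 1
  newtons: 60

```text
t: 24.17
eef_pos: [0.4758, -0.3203, 0.05]
tool_rot: [[0.726, 0.688, -0.001], [0.688, -0.726, 0.001], [-0.0, -0.001, -1.0]]
force: [0.2, 0.9, -7.8]
opening: 0.492
```

```bash
python3 - <<'E'
from h import *
st();lever(base=(-.014,-.021))
E
```

```text
t 24.17 p [ 0.4758 -0.3203  0.05  ] phi -46.5 open_mm 43.3
F [ 0.15  0.85 -7.81] T [-0.179  0.136 -0.002] T_tool [-0.036 -0.222  0.003] q [-0.64  0.26  1.98 -0.    0.89  0.18]
F [ 0.16  0.01 -7.41] T [-0.12   0.108  0.02 ] CoM offset mm along tool x,y [21.7 -1.8]
```

Lever is 22 mm, so the balance lies about 16 mm towards the gripped near end, and that end is heavy. I'll set it down 30 mm away from its neighbour and take the far end.

>>> jog_arm:
  commands:
    - {"travel": [0,-15,0],"twist": 0}
    - {"travel": [0,-30,0],"twist": 0}
    - {"travel": [0,-30,12],"twist": 0}
    - {"travel": [0,-30,25],"twist": 0}
    - {"travel": [0,-30,35],"twist": 0}
    - {"travel": [0,-30,39],"twist": 0}
    - {"travel": [0,-30,39],"twist": 0}
    - {"travel": [0,-30,39],"twist": 0}

```text
t: 25.13
eef_pos: [0.4556, -0.2988, 0.0129]
tool_rot: [[0.726, 0.688, -0.002], [0.688, -0.726, 0.001], [-0.0, -0.002, -1.0]]
force: [-5.1, 4.0, 7.5]
opening: 0.494
```

>>> jog_arm:
  commands:
    - {"travel": [0,0,0],"twist": 0}
    - {"travel": [0,0,0],"twist": 0}
    - {"travel": [0,0,0],"twist": 0}
    - {"travel": [25,0,0],"twist": 0}
    - {"travel": [50,0,0],"twist": 0}
    - {"travel": [76,0,0],"twist": 0}
    - {"travel": [76,0,0],"twist": 0}
    - {"travel": [76,0,0],"twist": 0}
  claw: -0.4

```text
t: 25.8
eef_pos: [0.5124, -0.2464, 0.0122]
tool_rot: [[0.724, 0.69, 0.001], [0.69, -0.724, -0.001], [0.0, 0.002, -1.0]]
force: [-0.3, -0.3, -0.0]
opening: 0.699
```

>>> jog_arm:
  commands:
    - {"travel": [0,0,0],"twist": 0}
    - {"travel": [0,0,0],"twist": 0}
    - {"travel": [0,0,0],"twist": 0}
    - {"travel": [0,0,0],"twist": 0}
    - {"travel": [-3,0,-12],"twist": 0}
    - {"travel": [-10,0,-25],"twist": 0}
    - {"travel": [-18,0,-36],"twist": 0}
    - {"travel": [-27,0,-46],"twist": 0}
    - {"travel": [-37,0,-55],"twist": 0}
    - {"travel": [-48,0,-62],"twist": 0}
    - {"travel": [-60,0,-68],"twist": 0}
    - {"travel": [-73,0,-72],"twist": 0}
    - {"travel": [-86,0,-75],"twist": 0}
    - {"travel": [-99,0,-76],"twist": 0}
    - {"travel": [-113,0,-75],"twist": 0}
    - {"travel": [-126,0,-72],"twist": 0}
    - {"travel": [-126,0,-72],"twist": 0}
    - {"travel": [-126,0,-72],"twist": 0}
  claw: 1
  newtons: 14

```text
t: 27.3
eef_pos: [0.4181, -0.335, 0.0847]
tool_rot: [[0.727, 0.687, -0.001], [0.687, -0.727, -0.001], [-0.001, 0.0, -1.0]]
force: [-3.4, 2.3, 10.3]
opening: 0.499
```

```bash
python3 - <<'E'
from h import *
st()
c=shot('side','s16.png')
E
```

```text
t 27.3 p [ 0.4181 -0.335   0.0847] phi -46.6 open_mm 43.9
F [-3.38  2.31 10.32] T [ 0.58   0.716 -0.042] T_tool [ 0.913 -0.122  0.041] q [-0.72  0.15  2.05 -0.    0.94  0.09]
```

View pics/s16.png

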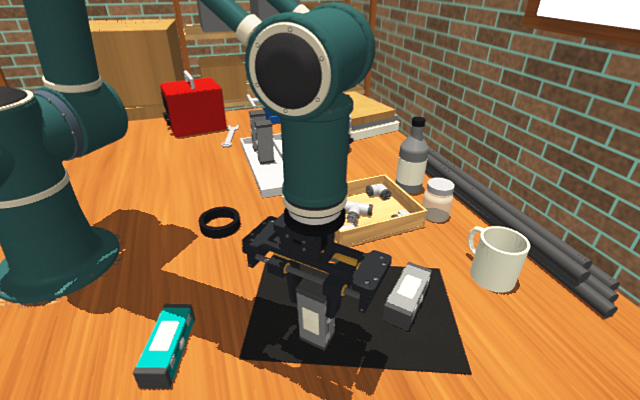

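The case is upright at (317,320). I'll clamp it, lift it and carry it to slot 3.

>>> jog_arm:
  commands:
    - {"travel": [0,0,0],"twist": 0}
    - {"travel": [0,0,0],"twist": 0}
    - {"travel": [0,0,0],"twist": 0}
    - {"travel": [0,0,-25],"twist": 0}
    - {"travel": [0,0,-45],"twist": 0}
    - {"travel": [0,0,-55],"twist": 0}
    - {"travel": [0,0,-55],"twist": 0}
    - {"travel": [0,0,-55],"twist": 0}
  claw: 1
  newtons: 60

```text
t: 28.02
eef_pos: [0.4187, -0.3338, 0.1378]
tool_rot: [[0.726, 0.688, -0.001], [0.688, -0.726, -0.0], [-0.001, -0.0, -1.0]]
force: [0.3, 0.8, -7.0]
opening: 0.493
```

```bash
python3 - <<'E'
from h import *
st()
c=shot('side');crop(c,230,190,430,340,4,'s17c.png')
go(.475,.235,.137,0)
E
```

```text
t 28.02 p [ 0.4187 -0.3338  0.1378] phi -46.6 open_mm 43.4
F [ 0.26  0.82 -6.96] T [-0.008  0.045  0.027] T_tool [ 0.025 -0.038 -0.027] q [-0.72  0.09  2.01 -0.    1.05  0.09]
travel [431.9, -373.4, 0.5] twist -46.6 cur phi -46.6 rows 14
```

View pics/s17c.png

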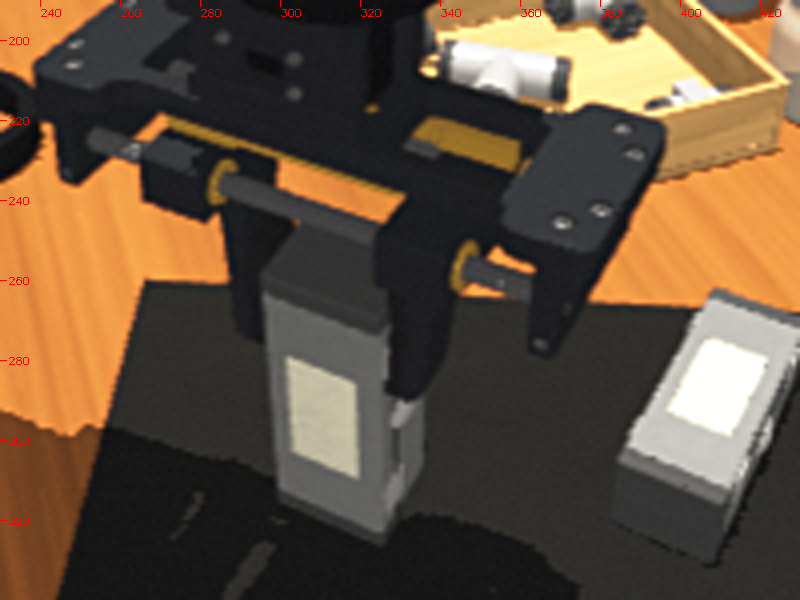

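>>> jog_arm:
  commands:
    - {"travel": [432,-373,0],"twist": -46.6}
    - {"travel": [432,-373,0],"twist": -46.6}
    - {"travel": [432,-373,0],"twist": -46.6}
    - {"travel": [432,-373,0],"twist": -46.6}
    - {"travel": [432,-373,0],"twist": -46.6}
    - {"travel": [432,-373,0],"twist": -46.6}
    - {"travel": [432,-373,0],"twist": -46.6}
    - {"travel": [432,-373,0],"twist": -46.6}
    - {"travel": [432,-373,0],"twist": -46.6}
    - {"travel": [432,-373,0],"twist": -46.6}
    - {"travel": [432,-373,0],"twist": -46.6}
    - {"travel": [432,-373,0],"twist": -46.6}
    - {"travel": [432,-373,0],"twist": -46.6}
    - {"travel": [432,-373,0],"twist": -46.6}
    - {"travel": [432,-373,0],"twist": -46.6}
    - {"travel": [432,-373,0],"twist": -46.6}
    - {"travel": [432,-373,0],"twist": -46.6}

```text
t: 29.48
eef_pos: [0.4749, 0.2338, 0.1365]
tool_rot: [[-0.002, 1.0, -0.004], [1.0, 0.002, -0.002], [-0.002, -0.004, -1.0]]
force: [0.3, -0.1, -6.8]
opening: 0.492
```

```bash
python3 - <<'E'
from h import *
st()
c=shot('side');crop(c,220,60,320,210,4,'s18c.png')
go(.475,.235,.086,0)
E
```

```text
t 29.48 p [0.4749 0.2338 0.1365] phi 0.1 open_mm 43.3
F [ 0.26 -0.07 -6.82] T [-0.115 -0.061  0.048] T_tool [-0.061 -0.115 -0.048] q [ 0.41  0.08  2.02 -0.    1.05  0.41]
travel [1.8, -0.0, 50.9] twist 0.1 cur phi 0.1 rows 2
```

View pics/s18c.png

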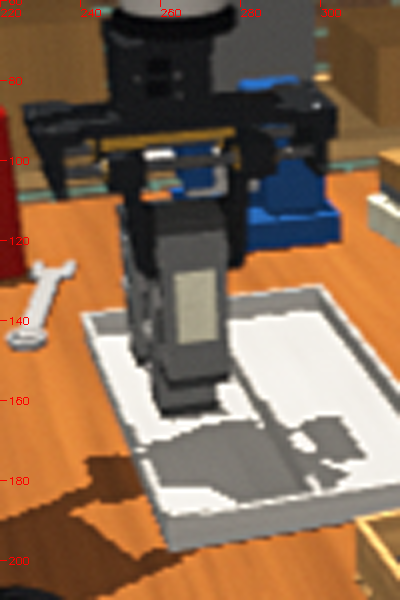

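>>> jog_arm:
  commands:
    - {"travel": [0,0,20],"twist": 0}
    - {"travel": [0,0,36],"twist": 0}
    - {"travel": [0,0,46],"twist": 0}
    - {"travel": [0,0,51],"twist": 0}
    - {"travel": [0,0,54],"twist": 0}
    - {"travel": [0,0,54],"twist": 0}
    - {"travel": [0,0,54],"twist": 0}

```text
t: 30.12
eef_pos: [0.4761, 0.2337, 0.0857]
tool_rot: [[0.0, 1.0, -0.001], [1.0, -0.0, -0.001], [-0.001, -0.001, -1.0]]
force: [-4.6, -2.0, 1.3]
opening: 0.495
```

```bash
python3 - <<'E'
from h import *
st()
E
```

```text
t 30.12 p [0.4761 0.2337 0.0857] phi -0.0 open_mm 43.6
F [-4.63 -2.04  1.3 ] T [-0.583  1.03   0.009] T_tool [ 1.03  -0.583 -0.009] q [ 0.41  0.14  2.05 -0.    0.95  0.41]
```

Contact made. Releasing.

>>> jog_arm:
  commands:
    - {"travel": [0,0,0],"twist": 0}
    - {"travel": [0,0,0],"twist": 0}
    - {"travel": [0,0,0],"twist": 0}
    - {"travel": [0,0,-20],"twist": 0}
    - {"travel": [0,0,-60],"twist": 0}
    - {"travel": [0,0,-60],"twist": 0}
    - {"travel": [0,0,-60],"twist": 0}
  claw: -0.4

```text
t: 30.7
eef_pos: [0.4797, 0.236, 0.1486]
tool_rot: [[-0.001, 1.0, 0.008], [1.0, 0.001, 0.003], [0.003, 0.008, -1.0]]
force: [-0.1, 0.0, 0.1]
opening: 0.698
```

```bash
python3 - <<'E'
from h import *
st()
c=shot('side');crop(c,220,60,320,210,4,'s19c.png')
c=shot('top','t19.png');crop(c,290,110,490,260,4,'t19c.png')
go(.5967+.038*.766,-.307+.038*.643,.12,40-90)
go(.5967-.038*.766,-.307-.038*.643,.12,40-90)
E
```

```text
t 30.7 p [0.4797 0.236  0.1486] phi 0.1 open_mm 61.5
F [-0.11  0.04  0.13] T [-0.006 -0.077  0.008] T_tool [-0.077 -0.006 -0.008] q [ 0.41  0.07  2.   -0.    1.06  0.41]
travel [-517.5, 148.3, 25.0] twist 50.1 cur phi 0.1 rows 13
travel [-566.3, 90.0, 24.9] twist 50.1 cur phi 0.1 rows 14
```

View pics/s19c.png

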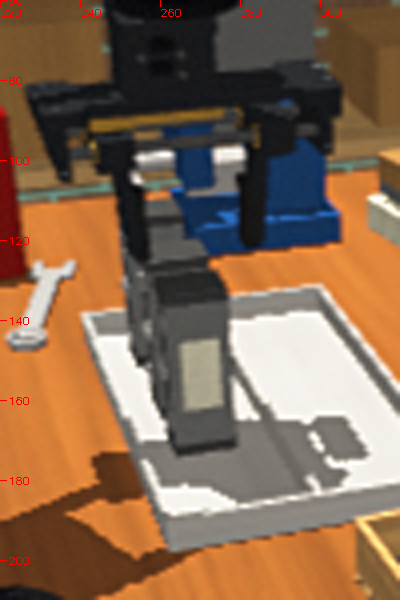

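View pics/t19c.png

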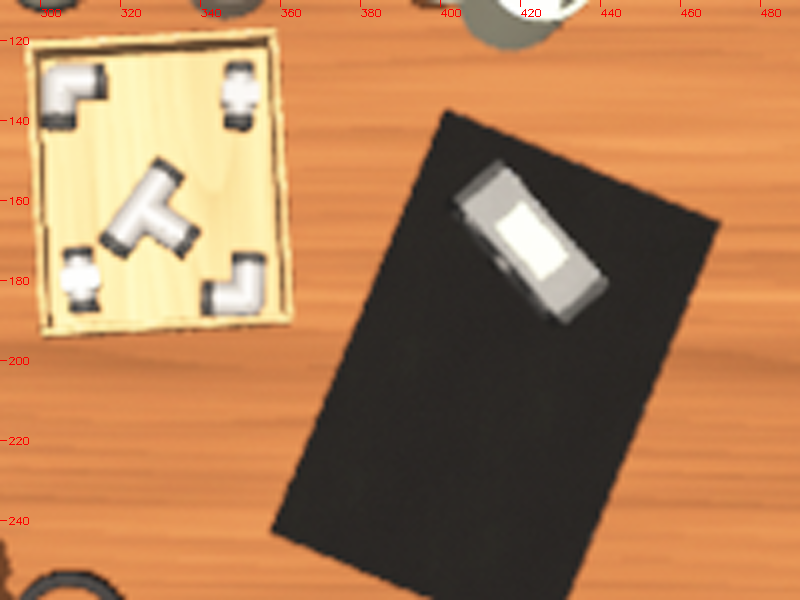

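>>> jog_arm:
  commands:
    - {"travel": [-517,148,-10],"twist": 50}
    - {"travel": [-517,148,-10],"twist": 50}
    - {"travel": [-517,148,-10],"twist": 50}
    - {"travel": [-517,148,-10],"twist": 50}
    - {"travel": [-517,148,-10],"twist": 50}
    - {"travel": [-517,148,-10],"twist": 50}
    - {"travel": [-517,148,-10],"twist": 50}
    - {"travel": [-517,148,-10],"twist": 50}
    - {"travel": [-517,148,-10],"twist": 50}
    - {"travel": [-517,148,-10],"twist": 50}
    - {"travel": [-517,148,-10],"twist": 50}
    - {"travel": [-517,148,-10],"twist": 50}
    - {"travel": [-517,148,25],"twist": 50}
    - {"travel": [-517,148,25],"twist": 50}
    - {"travel": [-517,148,25],"twist": 50}
    - {"travel": [-517,148,25],"twist": 50}
  claw: -0.4

```text
t: 32.13
eef_pos: [0.6233, -0.2813, 0.117]
tool_rot: [[0.766, 0.643, -0.004], [0.643, -0.766, 0.003], [-0.002, -0.005, -1.0]]
force: [0.7, 0.2, -0.2]
opening: 0.698
```

```bash
python3 - <<'E'
from h import *
st();shot('wrist','w20.png');go(.5967+.038*.766,-.307+.038*.643,.009,40-90)
L=[]
for i in range(4):
    env.read_camera('wrist'); s=env.state(); L.append(np.r_[s['force'],s['wrist_torque']])
print(np.mean(L,0).round(3))
E
```

```text
t 32.13 p [ 0.6233 -0.2813  0.117 ] phi -50.0 open_mm 61.4
F [ 0.7   0.23 -0.22] T [-0.015 -0.045  0.002] T_tool [-0.04   0.025 -0.003] q [-0.46  0.38  1.69  0.    1.08  0.41]
travel [0.3, 2.7, 109.5] twist 0.1 cur phi -49.9 rows 3
[ 0.064 -0.481 -0.009  0.01  -0.037  0.011]
```

View pics/w20.png

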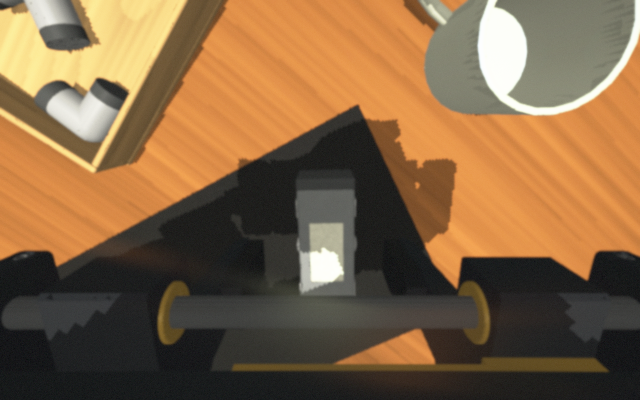

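The case is at columns 296–354, centred and aligned. I'll go down, grip and weigh.

>>> jog_arm:
  commands:
    - {"travel": [0,1,60],"twist": 0}
    - {"travel": [0,1,100],"twist": 0}
    - {"travel": [0,1,109],"twist": 0}
    - {"travel": [0,1,109],"twist": 0}
    - {"travel": [0,1,109],"twist": 0}

```text
t: 32.8
eef_pos: [0.6251, -0.2818, 0.0104]
tool_rot: [[0.765, 0.644, -0.002], [0.644, -0.765, 0.001], [-0.001, -0.002, -1.0]]
force: [0.7, 0.0, 0.7]
opening: 0.704
```

>>> jog_arm:
  commands:
    - {"travel": [0,0,0],"twist": 0}
    - {"travel": [0,0,0],"twist": 0}
    - {"travel": [0,0,0],"twist": 0}
    - {"travel": [0,0,0],"twist": 0}
    - {"travel": [0,0,-10],"twist": 0}
    - {"travel": [0,0,-20],"twist": 0}
    - {"travel": [0,0,-30],"twist": 0}
    - {"travel": [0,0,-40],"twist": 0}
    - {"travel": [0,0,-40],"twist": 0}
    - {"travel": [0,0,-40],"twist": 0}
    - {"travel": [0,0,-40],"twist": 0}
    - {"travel": [0,0,-40],"twist": 0}
  claw: 1
  newtons: 60

```text
t: 33.8
eef_pos: [0.6249, -0.2828, 0.0498]
tool_rot: [[0.765, 0.643, -0.001], [0.643, -0.765, 0.001], [-0.001, -0.001, -1.0]]
force: [0.3, -0.6, -7.6]
opening: 0.493
```

```bash
python3 - <<'E'
from h import *
st();lever(base=(.01,-.037))
E
```

```text
t 33.8 p [ 0.6249 -0.2828  0.0498] phi -49.9 open_mm 43.3
F [ 0.27 -0.62 -7.6 ] T [ 0.218 -0.301  0.009] T_tool [-0.027  0.37  -0.01 ] q [-0.46  0.45  1.73  0.    0.97  0.41]
F [ 0.18  0.1  -7.17] T [ 0.205 -0.24   0.011] CoM offset mm along tool x,y [-44.1   0.4]
```

A lever of 44 mm is close to the threshold, so I'll confirm with a pinch at the domes.

>>> jog_arm:
  commands:
    - {"travel": [0,0,12],"twist": 0}
    - {"travel": [0,0,25],"twist": 0}
    - {"travel": [0,0,35],"twist": 0}
    - {"travel": [0,0,39],"twist": 0}
    - {"travel": [0,0,39],"twist": 0}
    - {"travel": [0,0,39],"twist": 0}

```text
t: 34.6
eef_pos: [0.625, -0.2827, 0.0129]
tool_rot: [[0.765, 0.644, -0.002], [0.644, -0.765, 0.001], [-0.001, -0.002, -1.0]]
force: [-5.5, 3.1, 7.8]
opening: 0.491
```

>>> jog_arm:
  commands:
    - {"travel": [0,0,0],"twist": 0}
    - {"travel": [0,0,0],"twist": 0}
    - {"travel": [0,0,0],"twist": 0}
    - {"travel": [-20,0,5],"twist": 0}
    - {"travel": [-37.5,0,7],"twist": 0}
    - {"travel": [-37.5,0,7],"twist": 0}
    - {"travel": [-37.5,0,7],"twist": 0}
  claw: -0.5

```text
t: 35.18
eef_pos: [0.596, -0.308, 0.0043]
tool_rot: [[0.767, 0.642, -0.0], [0.642, -0.767, 0.0], [-0.0, -0.001, -1.0]]
force: [1.0, 0.2, 0.2]
opening: 0.753
```

>>> jog_arm:
  commands:
    - {"travel": [0,0,0],"twist": 0}
    - {"travel": [0,0,0],"twist": 0}
    - {"travel": [0,0,0],"twist": 0}
    - {"travel": [0,0,0],"twist": 0}
    - {"travel": [0,0,-10],"twist": 0}
    - {"travel": [0,0,-20],"twist": 0}
    - {"travel": [0,0,-30],"twist": 0}
    - {"travel": [0,0,-40],"twist": 0}
    - {"travel": [0,0,-50],"twist": 0}
    - {"travel": [0,0,-50],"twist": 0}
    - {"travel": [0,0,-50],"twist": 0}
    - {"travel": [0,0,-50],"twist": 0}
  claw: 1
  newtons: 18

```text
t: 36.18
eef_pos: [0.5968, -0.3071, 0.0547]
tool_rot: [[0.765, 0.644, -0.0], [0.644, -0.765, 0.0], [-0.0, -0.0, -1.0]]
force: [-1.0, 0.0, -7.7]
opening: 0.562
```

```bash
python3 - <<'E'
from h import *
st();lever(base=(.01,-.037))
c=shot('side');crop(c,300,160,500,310,4,'s21c.png')
E
```

```text
t 36.18 p [ 0.5968 -0.3071  0.0547] phi -49.9 open_mm 49.5
F [-0.97  0.02 -7.68] T [ 0.049 -0.09   0.007] T_tool [-0.02   0.101 -0.007] q [-0.51  0.42  1.76  0.    0.96  0.36]
F [-0.4   0.15 -7.3 ] T [ 0.02  -0.024 -0.008] CoM offset mm along tool x,y [-4.3 -0. ]
```

View pics/s21c.png

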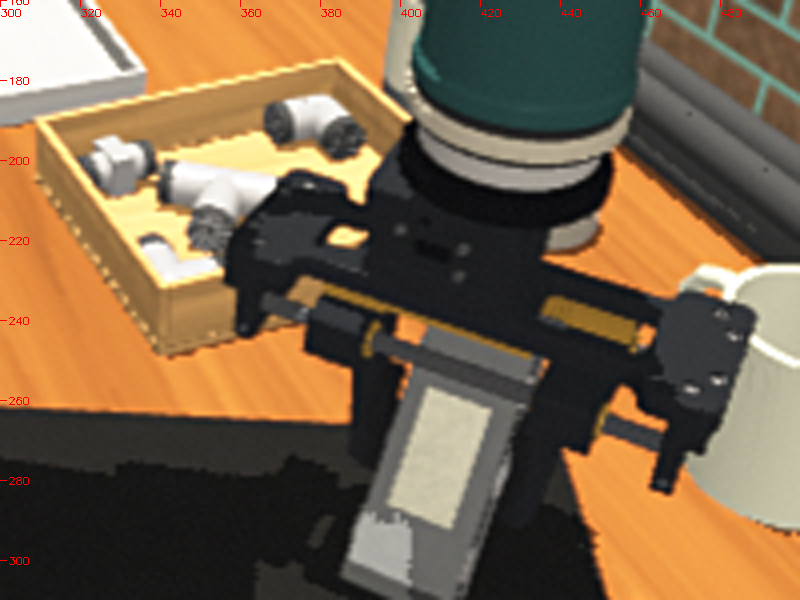

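The near end dips clearly (lower right), which agrees with the lever reading: the near end is heavy. I'll lower it, take the far end and tip.

>>> jog_arm:
  commands:
    - {"travel": [0,0,10],"twist": 0}
    - {"travel": [0,0,20],"twist": 0}
    - {"travel": [0,0,30],"twist": 0}
    - {"travel": [0,0,38],"twist": 0}
    - {"travel": [0,0,44],"twist": 0}
    - {"travel": [0,0,49],"twist": 0}
    - {"travel": [0,0,49],"twist": 0}

```text
t: 37.12
eef_pos: [0.5957, -0.3066, 0.0036]
tool_rot: [[0.765, 0.644, -0.003], [0.644, -0.765, 0.001], [-0.001, -0.003, -1.0]]
force: [0.3, 0.5, -4.2]
opening: 0.547
```

>>> jog_arm:
  commands:
    - {"travel": [0,0,0],"twist": 0}
    - {"travel": [0,0,0],"twist": 0}
    - {"travel": [0,0,0],"twist": 0}
    - {"travel": [20,0,-4],"twist": 0}
    - {"travel": [38,0,-6],"twist": 0}
    - {"travel": [38,0,-6],"twist": 0}
    - {"travel": [38,0,-6],"twist": 0}
  claw: -0.5

```text
t: 37.7
eef_pos: [0.6276, -0.2824, 0.0128]
tool_rot: [[0.764, 0.645, 0.002], [0.645, -0.764, -0.001], [0.001, 0.002, -1.0]]
force: [-0.3, -0.2, -1.0]
opening: 0.751
```

```bash
python3 - <<'E'
from h import *
st()
c=shot('wrist','w22.png')
c=shot('side');crop(c,300,160,500,310,4,'s22c.png')
E
```

```text
t 37.7 p [ 0.6276 -0.2824  0.0128] phi -49.8 open_mm 66.1
F [-0.28 -0.22 -0.96] T [-0.026 -0.059  0.003] T_tool [-0.058  0.028 -0.003] q [-0.46  0.49  1.74 -0.    0.9   0.41]
```

View pics/s22c.png

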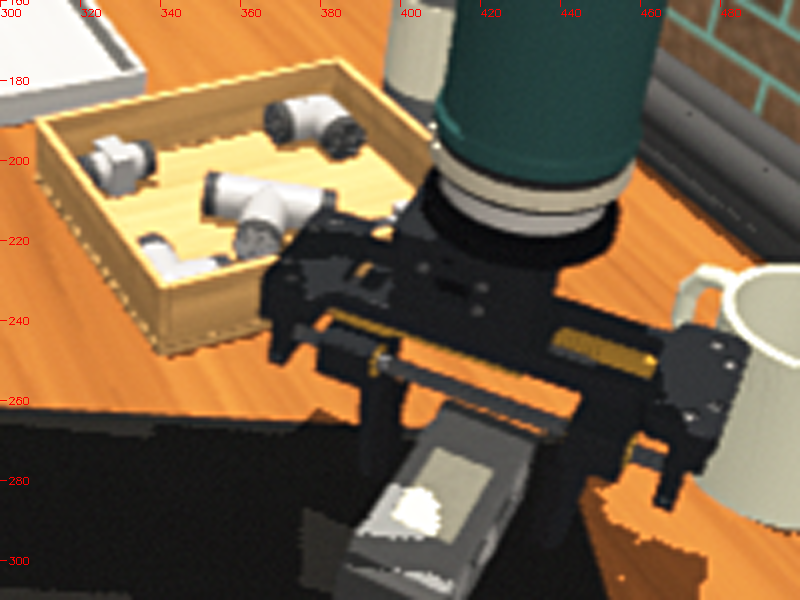

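The tee has now been knocked (it moved right in the crate), so I'll relocate it later. Tipping this case.

>>> jog_arm:
  commands:
    - {"travel": [0,0,0],"twist": 0}
    - {"travel": [0,0,0],"twist": 0}
    - {"travel": [0,0,0],"twist": 0}
    - {"travel": [0,0,0],"twist": 0}
    - {"travel": [-3,0,-12],"twist": 0}
    - {"travel": [-10,0,-25],"twist": 0}
    - {"travel": [-18,0,-36],"twist": 0}
    - {"travel": [-27,0,-46],"twist": 0}
    - {"travel": [-37,0,-55],"twist": 0}
    - {"travel": [-48,0,-62],"twist": 0}
    - {"travel": [-60,0,-68],"twist": 0}
    - {"travel": [-73,0,-72],"twist": 0}
    - {"travel": [-86,0,-75],"twist": 0}
    - {"travel": [-99,0,-76],"twist": 0}
    - {"travel": [-113,0,-75],"twist": 0}
    - {"travel": [-126,0,-72],"twist": 0}
    - {"travel": [-126,0,-72],"twist": 0}
    - {"travel": [-126,0,-72],"twist": 0}
  claw: 1
  newtons: 14

```text
t: 39.3
eef_pos: [0.5281, -0.3643, 0.0827]
tool_rot: [[0.767, 0.642, -0.001], [0.642, -0.767, 0.001], [-0.0, -0.002, -1.0]]
force: [0.1, 0.6, -7.6]
opening: 0.501
```

```bash
python3 - <<'E'
from h import *
st()
c=shot('side');crop(c,300,180,500,330,4,'s23c.png')
E
```

```text
t 39.3 p [ 0.5281 -0.3643  0.0827] phi -50.0 open_mm 44.0
F [ 0.1   0.61 -7.64] T [ 0.044 -0.149  0.043] T_tool [-0.062  0.143 -0.044] q [-0.64  0.34  1.82  0.    0.99  0.23]
```

View pics/s23c.png

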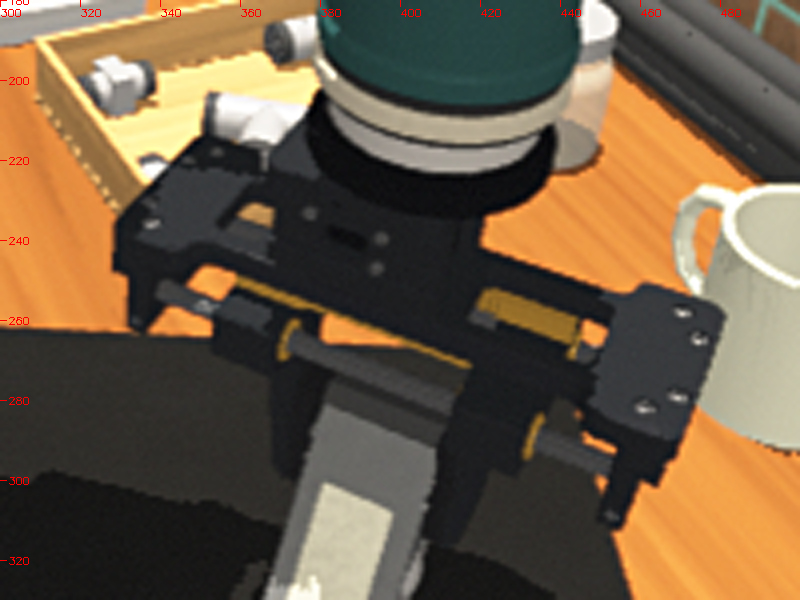

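```bash
python3 - <<'E'
from h import *
c=ld('side');crop(c,300,230,460,380,5,'s24c.png')
E
```

```text
(no output)
```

View pics/s24c.png

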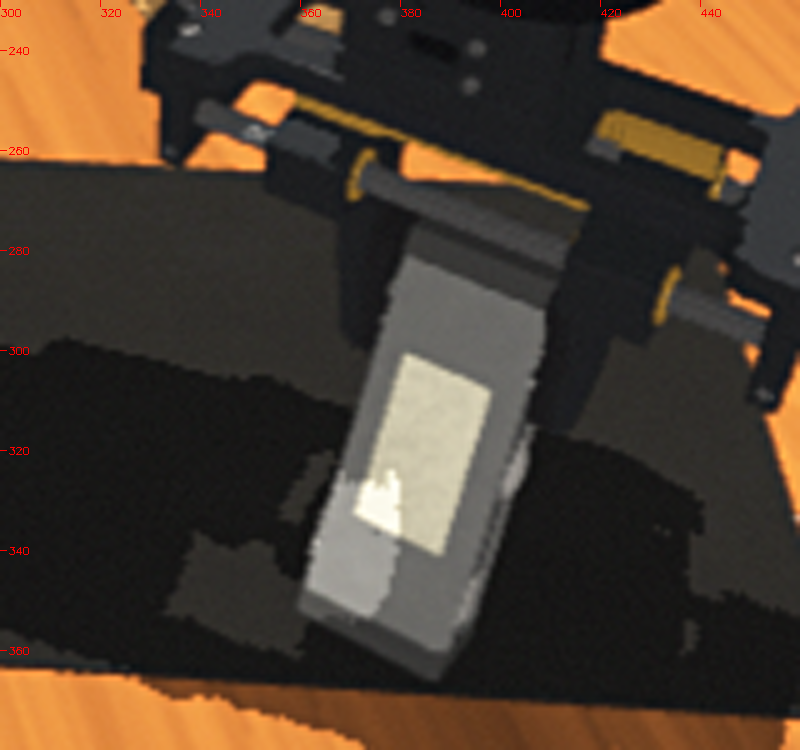

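The case hung tilted about 23° with its heavy end towards the robot, just clear of the mat. I'll touch down and finish the arc.

>>> jog_arm:
  commands:
    - {"travel": [0,0,3],"twist": 0}
    - {"travel": [0,0,5],"twist": 0}
    - {"travel": [-10,0,4],"twist": 0}
    - {"travel": [-20,0,3],"twist": 0}
    - {"travel": [-30,0,3],"twist": 0}
    - {"travel": [-40,0,4],"twist": 0}
    - {"travel": [-40,0,4],"twist": 0}
    - {"travel": [-40,0,4],"twist": 0}

```text
t: 40.02
eef_pos: [0.4998, -0.39, 0.0827]
tool_rot: [[0.765, 0.644, 0.001], [0.644, -0.765, -0.001], [0.0, 0.002, -1.0]]
force: [-5.1, 2.6, 8.3]
opening: 0.498
```

```bash
python3 - <<'E'
from h import *
st()
c=shot('side');crop(c,290,230,450,380,5,'s25c.png')
E
```

```text
t 40.02 p [ 0.4998 -0.39    0.0827] phi -49.9 open_mm 43.8
F [-5.07  2.63  8.26] T [0.584 0.982 0.041] T_tool [ 1.079 -0.375 -0.041] q [-0.7   0.32  1.84 -0.    0.98  0.17]
```

View pics/s25c.png

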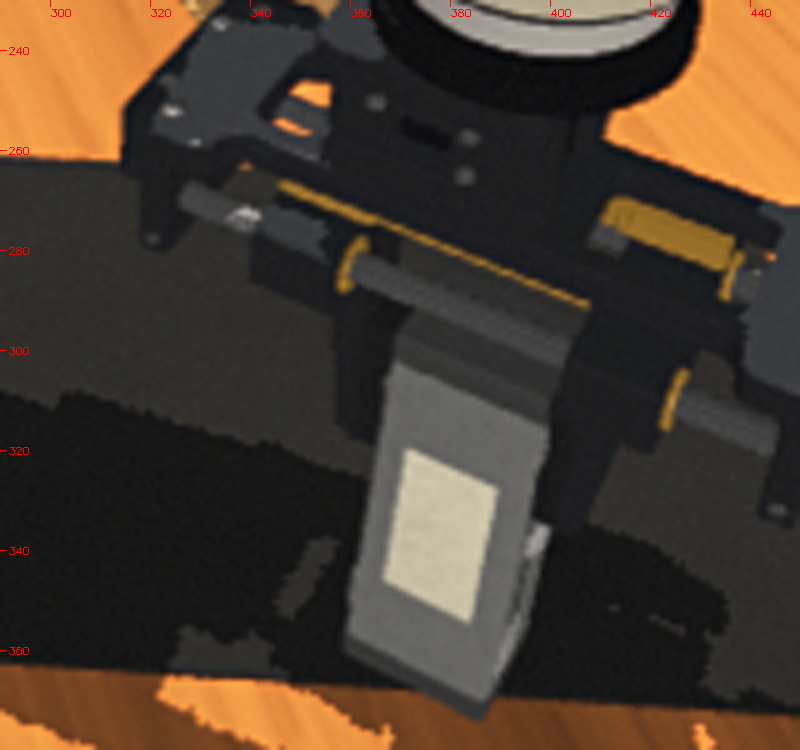

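>>> jog_arm:
  commands:
    - {"travel": [-8,0,0],"twist": 0}
    - {"travel": [-16,0,1],"twist": 0}
    - {"travel": [-16,0,1],"twist": 0}
    - {"travel": [-16,0,1],"twist": 0}

```text
t: 40.4
eef_pos: [0.4878, -0.4007, 0.0806]
tool_rot: [[0.766, 0.643, 0.003], [0.643, -0.766, -0.001], [0.001, 0.003, -1.0]]
force: [0.3, 3.1, 5.4]
opening: 0.499
```

```bash
python3 - <<'E'
from h import *
st()
c=shot('side');crop(c,290,230,450,380,5,'s26c.png')
E
```

```text
t 40.4 p [ 0.4878 -0.4007  0.0806] phi -50.0 open_mm 43.9
F [0.27 3.06 5.43] T [ 0.722  0.115 -0.002] T_tool [0.626 0.377 0.003] q [-0.73  0.32  1.84  0.    0.98  0.14]
```

View pics/s26c.png

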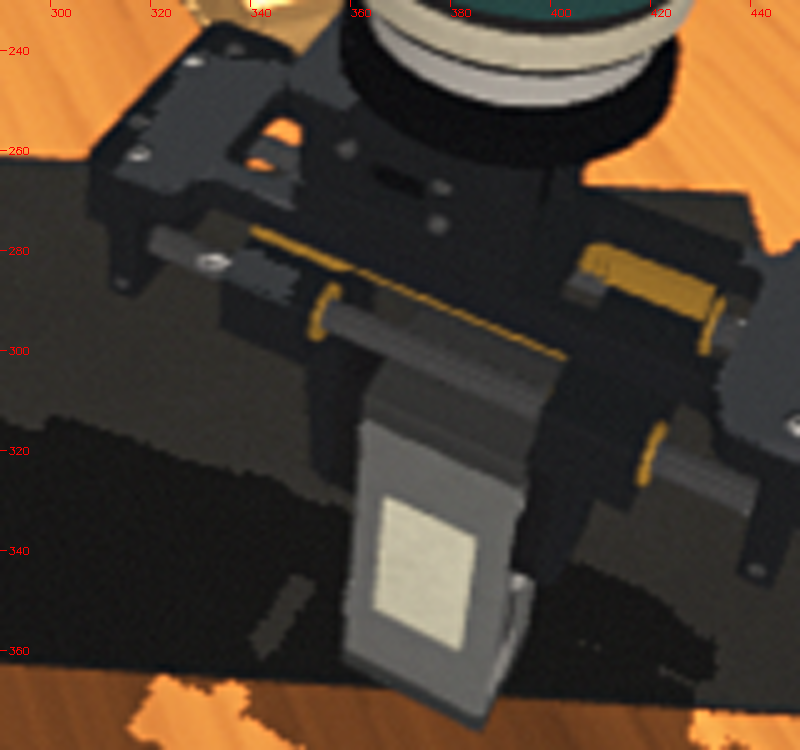

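Now close to upright. Clamping and lifting.

>>> jog_arm:
  commands:
    - {"travel": [0,0,0],"twist": 0}
    - {"travel": [0,0,0],"twist": 0}
    - {"travel": [0,0,0],"twist": 0}
    - {"travel": [0,0,-25],"twist": 0}
    - {"travel": [0,0,-45],"twist": 0}
    - {"travel": [0,0,-60],"twist": 0}
    - {"travel": [0,0,-60],"twist": 0}
    - {"travel": [0,0,-60],"twist": 0}
  claw: 1
  newtons: 60

```text
t: 41.12
eef_pos: [0.4869, -0.4005, 0.1386]
tool_rot: [[0.765, 0.644, 0.001], [0.644, -0.765, -0.001], [-0.0, 0.002, -1.0]]
force: [-0.1, -0.6, -7.4]
opening: 0.494
```

```bash
python3 - <<'E'
from h import *
st(); lever(base=(0,-.04))
c=shot('side');crop(c,290,200,450,350,5,'s27c.png')
go(.475,.157,.139,0)
E
```

```text
t 41.12 p [ 0.4869 -0.4005  0.1386] phi -49.9 open_mm 43.5
F [-0.14 -0.6  -7.42] T [0.007 0.068 0.005] T_tool [ 0.049 -0.048 -0.006] q [-0.73  0.26  1.8  -0.    1.08  0.14]
F [-0.11  0.11 -7.  ] T [-0.063  0.08   0.019] CoM offset mm along tool x,y [14.6  0.4]
travel [349.6, -432.9, -0.9] twist -49.9 cur phi -49.9 rows 14
```

View pics/s27c.png

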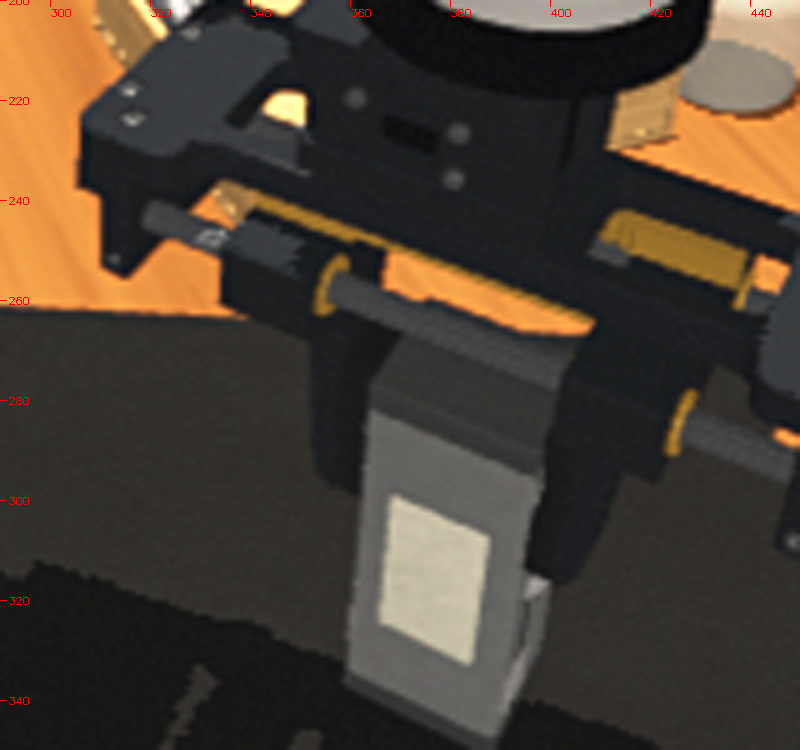

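>>> jog_arm:
  commands:
    - {"travel": [345,-428,0],"twist": -50}
    - {"travel": [345,-428,0],"twist": -50}
    - {"travel": [345,-428,0],"twist": -50}
    - {"travel": [345,-428,0],"twist": -50}
    - {"travel": [345,-428,0],"twist": -50}
    - {"travel": [345,-428,0],"twist": -50}
    - {"travel": [345,-428,0],"twist": -50}
    - {"travel": [345,-428,0],"twist": -50}
    - {"travel": [345,-428,0],"twist": -50}
    - {"travel": [345,-428,0],"twist": -50}
    - {"travel": [345,-428,0],"twist": -50}
    - {"travel": [345,-428,0],"twist": -50}
    - {"travel": [345,-428,0],"twist": -50}
    - {"travel": [345,-428,0],"twist": -50}
    - {"travel": [345,-428,0],"twist": -50}
    - {"travel": [345,-428,0],"twist": -50}
    - {"travel": [345,-428,0],"twist": -50}

```text
t: 42.88
eef_pos: [0.4751, 0.1489, 0.1384]
tool_rot: [[-0.001, 1.0, -0.001], [1.0, 0.001, -0.001], [-0.001, -0.001, -1.0]]
force: [-0.5, -0.7, -6.7]
opening: 0.493
```

```bash
python3 - <<'E'
from h import *
st()
c=shot('side');crop(c,220,80,340,230,4,'s28c.png')
c=shot('top');crop(c,150,130,330,280,4,'t28c.png')
E
```

```text
t 42.88 p [0.4751 0.1489 0.1384] phi 0.1 open_mm 43.3
F [-0.5  -0.66 -6.67] T [-0.103 -0.05   0.057] T_tool [-0.049 -0.103 -0.057] q [ 0.25  0.02  2.08 -0.    1.05  0.25]
```

View pics/s28c.png

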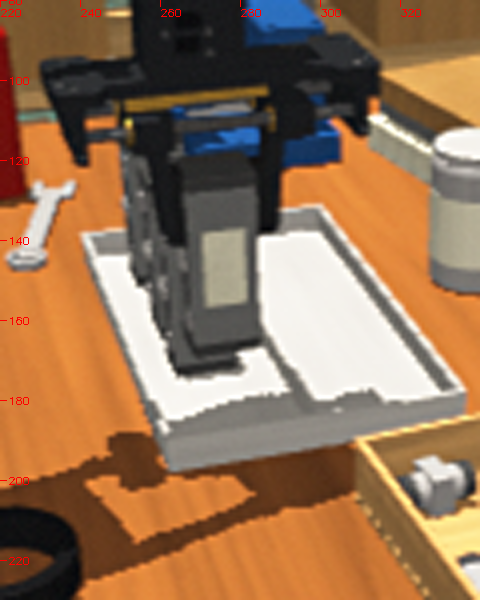

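View pics/t28c.png

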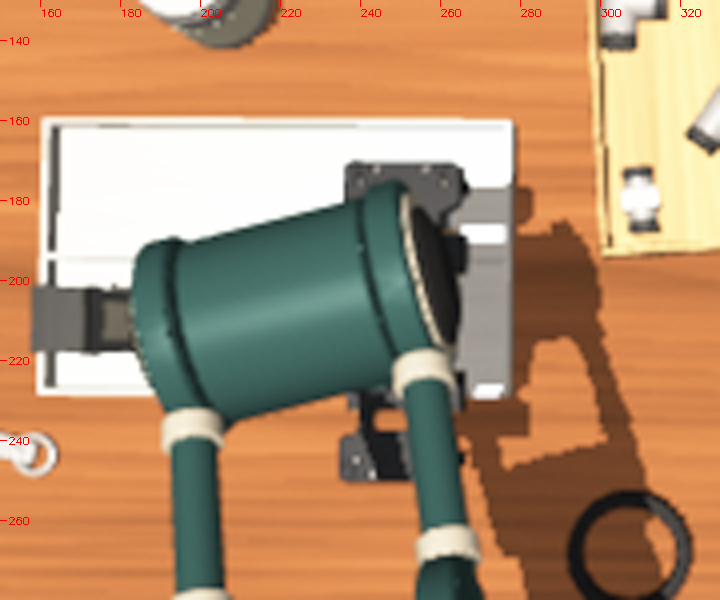

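>>> jog_arm:
  commands:
    - {"travel": [0,0,20],"twist": 0}
    - {"travel": [0,0,36],"twist": 0}
    - {"travel": [0,0,46],"twist": 0}
    - {"travel": [0,0,52],"twist": 0}
    - {"travel": [0,0,56],"twist": 0}
    - {"travel": [0,0,56],"twist": 0}
    - {"travel": [0,0,56],"twist": 0}

```text
t: 43.57
eef_pos: [0.476, 0.1497, 0.0833]
tool_rot: [[-0.001, 1.0, 0.001], [1.0, 0.001, 0.0], [0.0, 0.001, -1.0]]
force: [-0.6, 0.8, -6.7]
opening: 0.493
```

```bash
python3 - <<'E'
from h import *
st()
c=shot('side');crop(c,220,80,340,230,4,'s29c.png')
E
```

```text
t 43.57 p [0.476  0.1497 0.0833] phi 0.0 open_mm 43.4
F [-0.62  0.79 -6.67] T [-0.129 -0.111 -0.006] T_tool [-0.111 -0.129  0.006] q [ 0.25  0.09  2.12 -0.    0.93  0.25]
```

View pics/s29c.png

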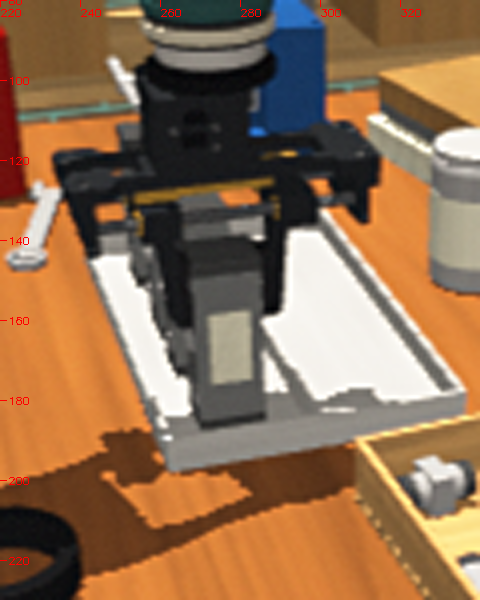

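>>> jog_arm:
  commands:
    - {"travel": [0,0,2],"twist": 0}
    - {"travel": [0,0,4],"twist": 0}
    - {"travel": [0,0,4],"twist": 0}
    - {"travel": [0,0,4],"twist": 0}

```text
t: 43.95
eef_pos: [0.4767, 0.1503, 0.0817]
tool_rot: [[-0.001, 1.0, 0.002], [1.0, 0.001, 0.001], [0.001, 0.002, -1.0]]
force: [-4.7, -0.2, 9.2]
opening: 0.494
```

```bash
python3 - <<'E'
from h import *
st()
E
```

```text
t 43.95 p [0.4767 0.1503 0.0817] phi 0.1 open_mm 43.4
F [-4.69 -0.17  9.21] T [-0.42   0.995 -0.016] T_tool [ 0.996 -0.418  0.015] q [ 0.26  0.09  2.12 -0.    0.93  0.25]
```

>>> jog_arm:
  commands:
    - {"travel": [0,0,0],"twist": 0}
    - {"travel": [0,0,0],"twist": 0}
    - {"travel": [0,0,0],"twist": 0}
    - {"travel": [0,0,-20],"twist": 0}
    - {"travel": [0,0,-60],"twist": 0}
    - {"travel": [0,0,-90],"twist": 0}
    - {"travel": [0,0,-90],"twist": 0}
    - {"travel": [0,0,-90],"twist": 0}
  claw: -0.4

```text
t: 44.62
eef_pos: [0.4777, 0.1504, 0.1717]
tool_rot: [[-0.001, 1.0, 0.006], [1.0, 0.001, 0.002], [0.002, 0.006, -1.0]]
force: [-0.3, 0.2, -0.6]
opening: 0.701
```

```bash
python3 - <<'E'
from h import *
st()
c=shot('side');crop(c,220,80,440,245,3,'s30c.png')
c=shot('top');crop(c,280,100,380,200,6,'t30c.png')
E
```

```text
t 44.62 p [0.4777 0.1504 0.1717] phi 0.1 open_mm 61.7
F [-0.28  0.17 -0.59] T [-0.035 -0.088 -0.006] T_tool [-0.088 -0.035  0.006] q [ 0.26 -0.02  2.05  0.    1.11  0.25]
```

View pics/s30c.png

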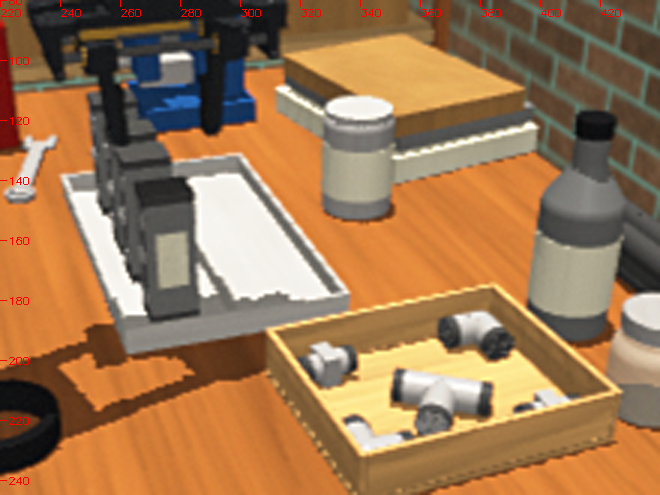

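View pics/t30c.png

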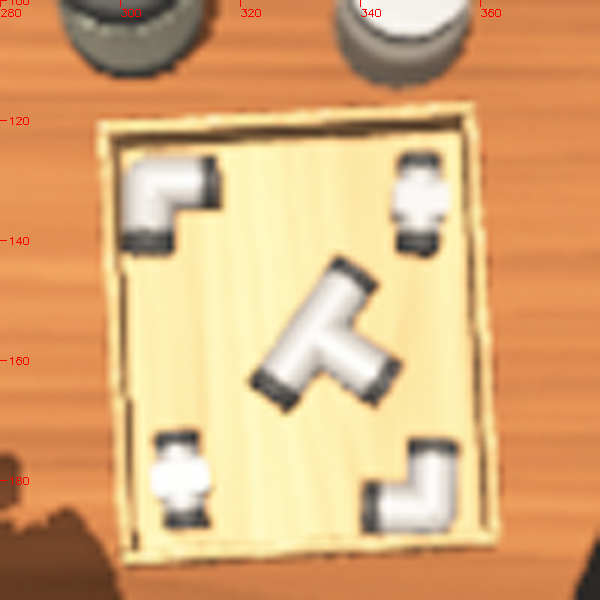

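All four cases stand in the near strip. The tee's run now goes from (339.7,145.3) to (325.3,165.3), with the branch end at (344.2,163.7).

```bash
python3 - <<'E'
from h import *
c=ld('top')
P=ray(c,[(339.7,145.3),(325.3,165.3),(344.2,163.7),(332.3,155.3)],.018)[:,:2];print(P.round(4))
o=(P[0]+P[1])/2;run=P[0]-P[1];br=P[2]-o
print(np.linalg.norm(run),np.linalg.norm(br))
ar=np.degrees(np.arctan2(run[1],run[0]));ab=np.degrees(np.arctan2(br[1],br[0]));print(ar,ab)
abm=(ab+ar-90)/2 
u=np.array([np.cos(np.radians(abm)),np.sin(np.radians(abm))])
g=o+u*.033;print('o',o,'branch ang',abm,'grip',g)
go(g[0],g[1],.12,abm+90)
E
```

```text
[[ 0.6694 -0.0715]
 [ 0.6106 -0.0299]
 [ 0.6156 -0.0849]
 [ 0.6399 -0.0501]]
0.07206719807238751 0.041988603526605495
-35.258399644661054 -125.50731740369677
o [ 0.63997666 -0.05072142] branch ang -125.38285852417891 grip [ 0.62086843 -0.07762635]
travel [-227.5, 145.6, 48.3] twist 35.4 cur phi 0.1 rows 7
```

>>> jog_arm:
  commands:
    - {"travel": [-227,146,0],"twist": 35.4}
    - {"travel": [-227,146,0],"twist": 35.4}
    - {"travel": [-227,146,0],"twist": 35.4}
    - {"travel": [-227,146,0],"twist": 35.4}
    - {"travel": [-227,146,0],"twist": 35.4}
    - {"travel": [-227,146,30],"twist": 35.4}
    - {"travel": [-227,146,48],"twist": 35.4}
    - {"travel": [-227,146,48],"twist": 35.4}
    - {"travel": [-227,146,48],"twist": 35.4}
    - {"travel": [-227,146,48],"twist": 35.4}
  claw: -0.1
  newtons: 30

```text
t: 45.55
eef_pos: [0.6201, -0.0766, 0.1189]
tool_rot: [[0.579, 0.815, -0.004], [0.815, -0.579, 0.001], [-0.001, -0.004, -1.0]]
force: [1.1, 0.3, 0.6]
opening: 0.553
```

```bash
python3 - <<'E'
from h import *
st();c=shot('wrist','w31.png');shot('top','t31.png');go(.6209,-.0776,.009,-35.4)
p=env.state()['eef_pos'];print(proj(c,[p[0],p[1],.031]),proj(c,[.64,-.0507,.031]))
E
```

```text
t 45.55 p [ 0.6201 -0.0766  0.1189] phi -35.4 open_mm 48.7
F [1.07 0.26 0.57] T [-0.046 -0.074 -0.02 ] T_tool [-0.088  0.005  0.02 ] q [-0.16  0.27  1.83  0.    1.05  0.45]
travel [-1.7, 0.5, 112.3] twist 0.1 cur phi -35.3 rows 3
[[325.00001133 205.83421368]] [[325.66944698 166.50815163]]
```

View pics/w31.png

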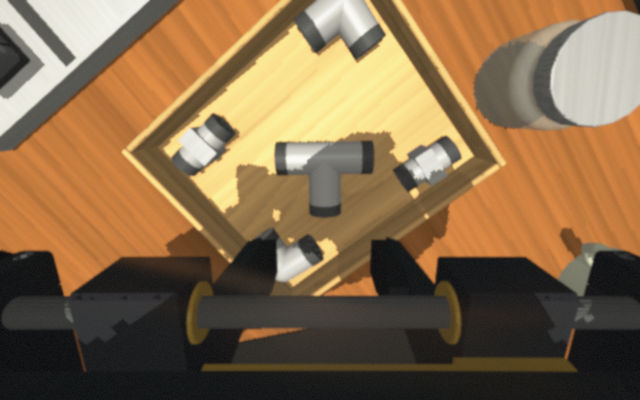

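```bash
python3 - <<'E'
from h import *
c=ld('wrist');s=env.state();p=s['eef_pos']
for uv,z in [((276,157),.025),((373,156),.025),((325,214),.018),((325,208),.031),((324,141),.024),((324.5,158),.031),((278,258),.018),((320,247),.018)]:
    q=ray(c,[uv],z)[0]; print(uv,q.round(4),((q-p)@s['tool_rot']*1000).round(1)[:2])
E
```

```text
(276, 157) [ 0.6123 -0.0232  0.025 ] [ 37.8 -37.9]
(373, 156) [ 0.674  -0.0661  0.025 ] [38.4 37.2]
(325, 214) [ 0.615  -0.0851  0.018 ] [-11.3  -0. ]
(325, 208) [ 0.6204 -0.0775  0.031 ] [-1.8 -0. ]
(324, 141) [ 0.6497 -0.0349  0.024 ] [49.8 -0.7]
(324.5, 158) [ 0.643  -0.0449  0.031 ] [37.8 -0.4]
(278, 258) [ 0.5578 -0.0945  0.018 ] [-51.9 -41.3]
(320, 247) [ 0.594  -0.1073  0.018 ] [-41.5  -4.4]
```

>>> jog_arm:
  commands:
    - {"travel": [4,0,60],"twist": 0}
    - {"travel": [4,0,100],"twist": 0}
    - {"travel": [4,0,108],"twist": 0}
    - {"travel": [4,0,108],"twist": 0}
    - {"travel": [4,0,108],"twist": 0}

```text
t: 46.07
eef_pos: [0.6228, -0.0725, 0.0126]
tool_rot: [[0.577, 0.817, -0.002], [0.817, -0.577, 0.0], [-0.001, -0.002, -1.0]]
force: [0.3, 0.2, 1.0]
opening: 0.552
```

>>> jog_arm:
  commands:
    - {"travel": [0,0,0],"twist": 0}
    - {"travel": [0,0,0],"twist": 0}
    - {"travel": [0,0,0],"twist": 0}
    - {"travel": [0,0,0],"twist": 0}
    - {"travel": [0,0,0],"twist": 0}
    - {"travel": [0,0,-25],"twist": 0}
    - {"travel": [0,0,-60],"twist": 0}
    - {"travel": [0,0,-80],"twist": 0}
    - {"travel": [0,0,-80],"twist": 0}
    - {"travel": [0,0,-80],"twist": 0}
  claw: 1
  newtons: 40

```text
t: 46.9
eef_pos: [0.6254, -0.0742, 0.0948]
tool_rot: [[0.579, 0.816, 0.004], [0.816, -0.579, -0.001], [0.002, 0.004, -1.0]]
force: [0.3, -0.7, -1.6]
opening: 0.28
```

```bash
python3 - <<'E'
from h import *
st();c=shot('side');crop(c,280,100,480,250,4,'s32c.png')
go(.588,.2,.15,90)
s=env.state();print(s['tool_rot'].round(2))
E
```

```text
t 46.9 p [ 0.6254 -0.0742  0.0948] phi -35.3 open_mm 24.6
F [ 0.34 -0.72 -1.59] T [-0.068 -0.046 -0.001] T_tool [-0.077 -0.028  0.001] q [-0.16  0.3   1.84 -0.    1.    0.46]
travel [202.7, -187.6, -57.3] twist 54.7 cur phi -35.3 rows 8
[[ 0.58  0.82  0.  ]
 [ 0.82 -0.58 -0.  ]
 [ 0.    0.   -1.  ]]
```

View pics/s32c.png

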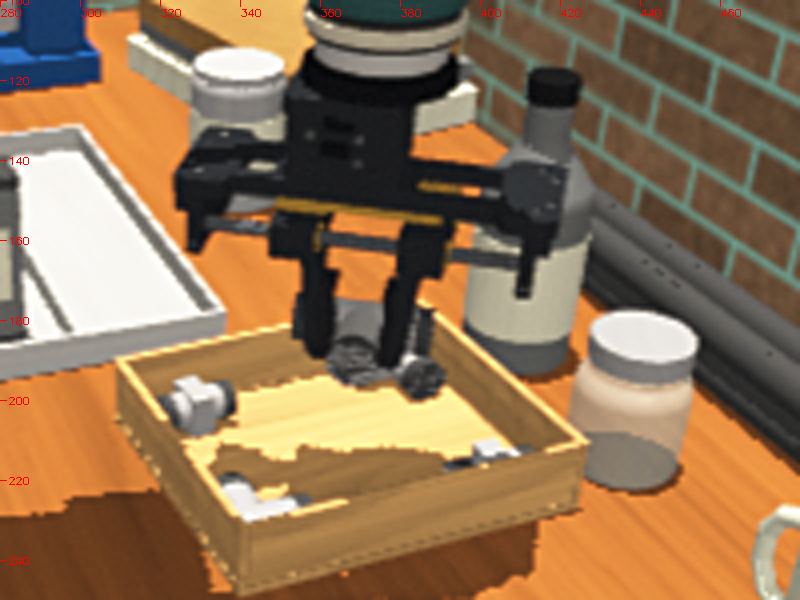

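The tee is held by its branch, clear of everything. I'll carry it over with a −125° twist so the branch ends up pointing away from the cases.

>>> jog_arm:
  commands:
    - {"travel": [0,0,-30],"twist": -7}
    - {"travel": [40,-37,-57],"twist": -14}
    - {"travel": [60,-56,-57],"twist": -21}
    - {"travel": [80,-75,-57],"twist": -28}
    - {"travel": [100,-93,-57],"twist": -35}
    - {"travel": [120,-110,-57],"twist": -42}
    - {"travel": [140,-130,-57],"twist": -49}
    - {"travel": [160,-148,-57],"twist": -56}
    - {"travel": [180,-167,-57],"twist": -63}
    - {"travel": [203,-188,-57],"twist": -70}
    - {"travel": [203,-188,-57],"twist": -77}
    - {"travel": [203,-188,-57],"twist": -84}
    - {"travel": [203,-188,-57],"twist": -91}
    - {"travel": [203,-188,-57],"twist": -98}
    - {"travel": [203,-188,-57],"twist": -105}
    - {"travel": [203,-188,-57],"twist": -112}
    - {"travel": [203,-188,-57],"twist": -119}
    - {"travel": [203,-188,-57],"twist": -125.3}
    - {"travel": [203,-188,-57],"twist": -125.3}
    - {"travel": [203,-188,-57],"twist": -125.3}

```text
t: 48.62
eef_pos: [0.5866, 0.2001, 0.1473]
tool_rot: [[-1.0, 0.004, -0.004], [0.004, 1.0, -0.001], [0.004, -0.001, -1.0]]
force: [-0.5, -0.3, -1.0]
opening: 0.281
```

```bash
python3 - <<'E'
from h import *
st();c=shot('side');crop(c,220,60,420,210,4,'s33c.png')
c=shot('top');crop(c,140,130,340,280,4,'t33c.png')
go(.590,.2,.0145,90)
E
```

```text
t 48.62 p [0.5866 0.2001 0.1473] phi 89.8 open_mm 24.7
F [-0.53 -0.32 -0.98] T [ 0.03  -0.16   0.041] T_tool [-0.031 -0.16  -0.041] q [ 0.29  0.23  1.82 -0.    1.1  -1.28]
travel [-3.2, -0.2, 133.7] twist -0.2 cur phi 89.8 rows 4
```

View pics/s33c.png

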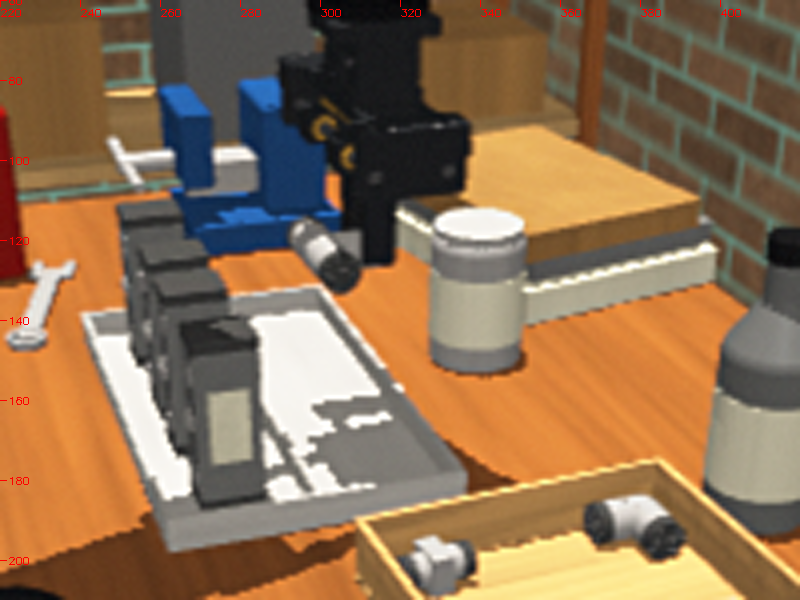

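View pics/t33c.png

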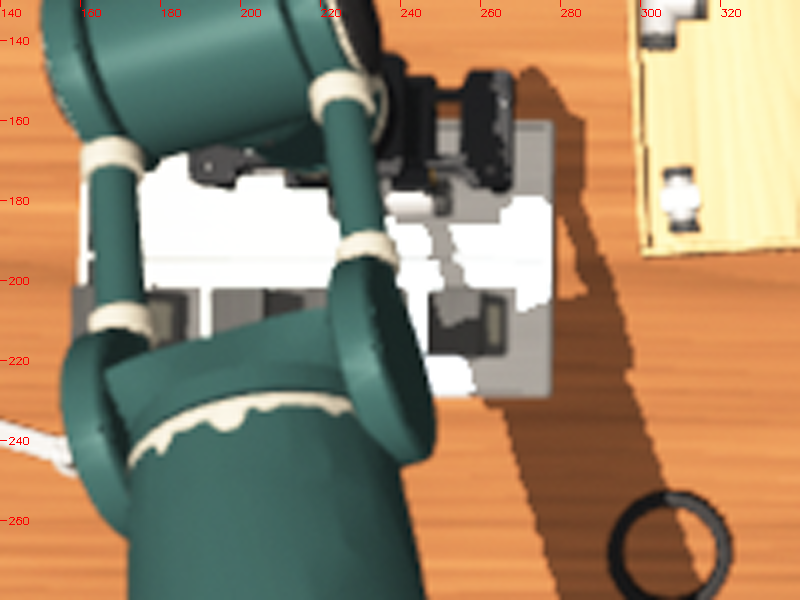

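>>> jog_arm:
  commands:
    - {"travel": [-4,0,30],"twist": 0}
    - {"travel": [-4,0,60],"twist": 0}
    - {"travel": [-4,0,90],"twist": 0}
    - {"travel": [-4,0,110],"twist": 0}
    - {"travel": [-4,0,120],"twist": 0}
    - {"travel": [-4,0,120],"twist": 0}
    - {"travel": [-4,0,120],"twist": 0}

```text
t: 49.3
eef_pos: [0.5919, 0.2005, 0.0296]
tool_rot: [[-1.0, 0.002, -0.001], [0.002, 1.0, -0.0], [0.001, -0.0, -1.0]]
force: [-1.0, 1.3, -1.3]
opening: 0.283
```

```bash
python3 - <<'E'
from h import *
st();c=shot('side');crop(c,220,60,420,210,4,'s34c.png')
go(.590,.2,.0145,90)
E
```

```text
t 49.3 p [0.5919 0.2005 0.0296] phi 89.9 open_mm 24.9
F [-0.98  1.27 -1.31] T [ 0.076 -0.163  0.028] T_tool [-0.077 -0.162 -0.028] q [ 0.29  0.37  1.88  0.    0.89 -1.28]
travel [3.0, -0.8, 16.3] twist -0.1 cur phi 89.9 rows 1
```

View pics/s34c.png

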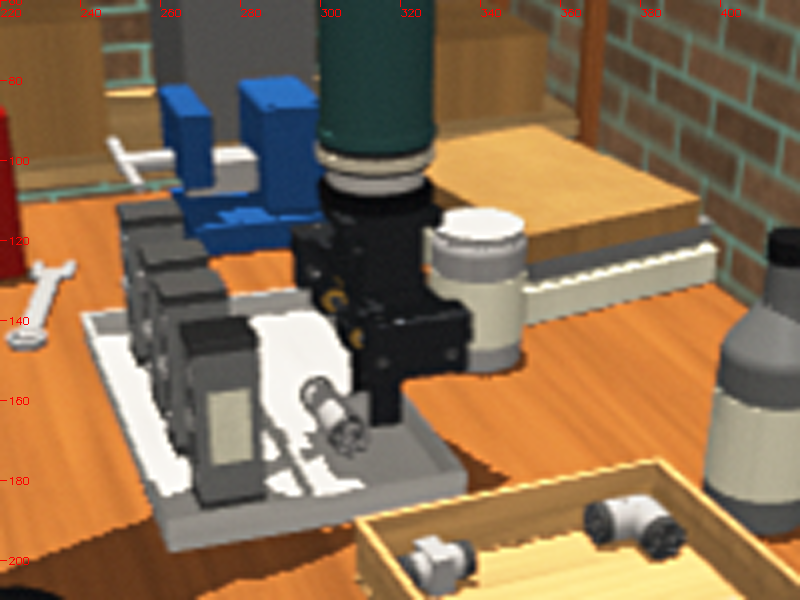

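>>> jog_arm:
  commands:
    - {"travel": [1,0,8],"twist": 0}
    - {"travel": [1,0,14],"twist": 0}
    - {"travel": [1,0,18],"twist": 0}
    - {"travel": [1,0,18],"twist": 0}
    - {"travel": [1,0,18],"twist": 0}

```text
t: 49.77
eef_pos: [0.5921, 0.2008, 0.0143]
tool_rot: [[-1.0, 0.001, 0.002], [0.001, 1.0, 0.001], [-0.002, 0.001, -1.0]]
force: [-4.0, -0.3, 10.1]
opening: 0.287
```

```bash
python3 - <<'E'
from h import *
st()
E
```

```text
t 49.77 p [0.5921 0.2008 0.0143] phi 90.0 open_mm 25.2
F [-4.   -0.26 10.08] T [-0.123  0.409 -0.034] T_tool [0.123 0.409 0.034] q [ 0.29  0.39  1.89 -0.    0.86 -1.28]
```

In contact. I'll release and lift straight up.

>>> jog_arm:
  commands:
    - {"travel": [0,0,0],"twist": 0}
    - {"travel": [0,0,0],"twist": 0}
    - {"travel": [0,0,0],"twist": 0}
    - {"travel": [0,0,-30],"twist": 0}
    - {"travel": [0,0,-70],"twist": 0}
    - {"travel": [0,0,-110],"twist": 0}
    - {"travel": [0,0,-150],"twist": 0}
    - {"travel": [0,0,-200],"twist": 0}
    - {"travel": [0,0,-200],"twist": 0}
    - {"travel": [0,0,-200],"twist": 0}
    - {"travel": [0,0,-200],"twist": 0}
  claw: 0.1

```text
t: 50.68
eef_pos: [0.591, 0.2006, 0.2117]
tool_rot: [[-1.0, 0.001, 0.001], [0.001, 1.0, 0.0], [-0.001, 0.0, -1.0]]
force: [0.0, -0.7, -1.1]
opening: 0.449
```

```bash
python3 - <<'E'
from h import *
st();go(.45,-.3,.25,-35)
E
```

```text
t 50.68 p [0.591  0.2006 0.2117] phi 90.0 open_mm 39.5
F [ 0.   -0.72 -1.13] T [ 0.078 -0.094  0.038] T_tool [-0.078 -0.094 -0.038] q [ 0.29  0.19  1.75 -0.    1.21 -1.28]
travel [140.6, -500.6, -38.5] twist -55.0 cur phi 90.0 rows 13
```

>>> jog_arm:
  commands:
    - {"travel": [140,-500,-38],"twist": 90}
    - {"travel": [140,-500,-38],"twist": 90}
    - {"travel": [140,-500,-38],"twist": 90}
    - {"travel": [140,-500,-38],"twist": 90}
    - {"travel": [140,-500,-38],"twist": 90}
    - {"travel": [140,-500,-38],"twist": 90}
    - {"travel": [140,-500,-38],"twist": 90}
    - {"travel": [140,-500,-38],"twist": 90}
    - {"travel": [140,-500,-38],"twist": 90}
    - {"travel": [140,-500,-38],"twist": 90}
    - {"travel": [140,-500,-38],"twist": 90}
    - {"travel": [140,-500,-38],"twist": 90}
    - {"travel": [140,-500,-38],"twist": 90}
    - {"travel": [140,-500,-38],"twist": 90}
    - {"travel": [140,-500,-38],"twist": 90}

```text
t: 51.93
eef_pos: [0.4489, -0.2993, 0.2464]
tool_rot: [[0.002, 1.0, -0.004], [1.0, -0.002, 0.004], [0.004, -0.004, -1.0]]
force: [0.3, 0.1, -0.4]
opening: 0.448
```

```bash
python3 - <<'E'
from h import *
st();c=shot('side');crop(c,220,60,440,225,3,'s36c.png')
c=shot('top','t36.png');crop(c,140,130,300,250,5,'t36c.png')
E
```

```text
t 51.93 p [ 0.4489 -0.2993  0.2464] phi -0.1 open_mm 39.4
F [ 0.32  0.12 -0.45] T [-0.015 -0.098  0.029] T_tool [-0.098 -0.015 -0.029] q [-0.63  0.01  1.88  0.    1.26 -0.63]
```

View pics/s36c.png

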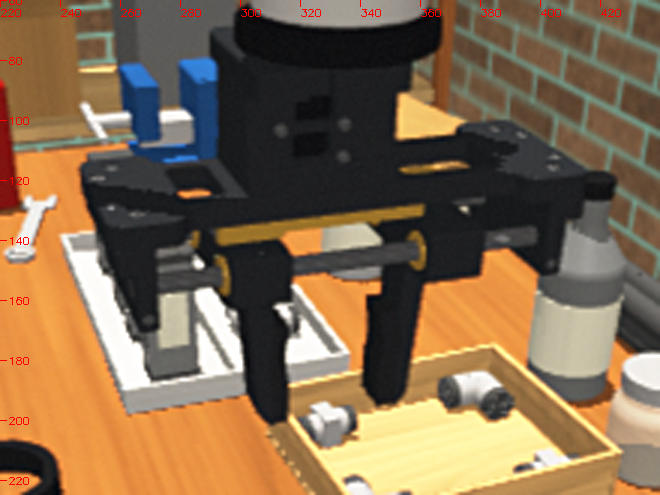

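View pics/t36c.png

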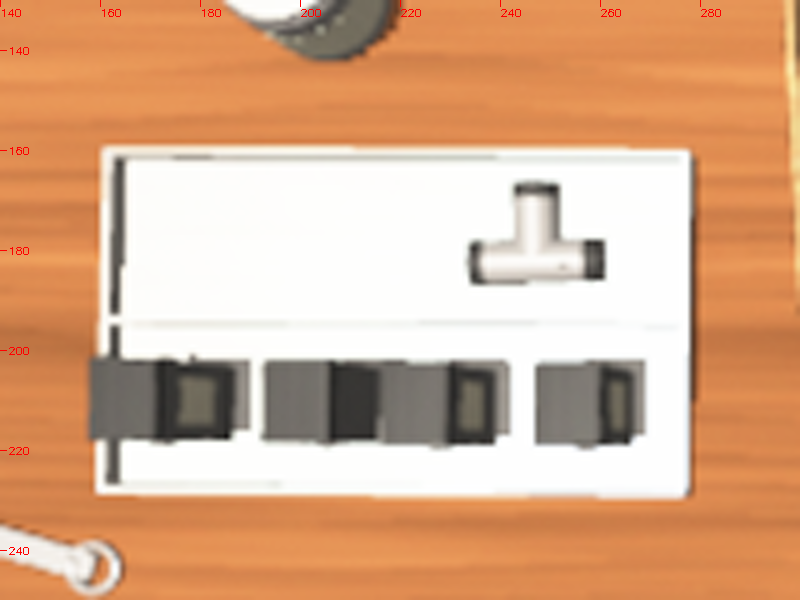

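View pics/t36.png

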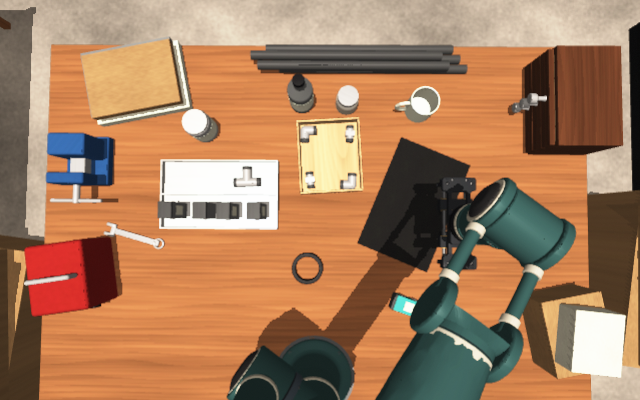

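The top view shows the tee flat in the far strip at about (247,180), four cases upright in the near strip along row 210, and the other fittings, bottle, jar and can where they started. One numeric check, then I'll hand in.

```bash
python3 - <<'E'
from h import *
c=ld('top')
k=lambda x,y:(140+x/5,130+y/5)
for n,q in [('s1',[(90,358),(155,438)]),('s2',[(263,362),(330,440)]),('s3',[(385,362),(447,442)]),('s4',[(537,362),(600,442)])]:
    P=ray(c,[k(*a) for a in q],.124); print(n,P[:,:2].round(3).tolist())
print('tee',ray(c,[k(470,262),k(604,260),k(537,184)],.017)[:,:2].round(3).tolist())
st(); env.hand_in(); print(env.state()['t'])
E
```

```text
s1 [[0.497, 0.411], [0.455, 0.376]]
s2 [[0.496, 0.32], [0.455, 0.284]]
s3 [[0.496, 0.256], [0.454, 0.222]]
s4 [[0.497, 0.175], [0.455, 0.142]]
tee [[0.559, 0.236], [0.561, 0.158], [0.605, 0.197]]
t 52.03 p [ 0.4498 -0.2979  0.2472] phi 0.0 open_mm 39.3
F [0.78 0.43 0.66] T [-0.051 -0.076 -0.063] T_tool [-0.076 -0.05   0.063] q [-0.63  0.    1.88  0.    1.26 -0.63]
the job is handed in; nothing more can be done
the job is handed in; nothing more can be done
```

I handed the job in at about 52 s of the 210 s allowed. The tee lies flat in the tray's far strip, and all four grey kit cases stand upright in the near strip with their heavy ends down.

**Heavy ends:** I found each from its balance lever when lifted by one end:

| Case | Lever (mm) | Heavy end |
|---|---|---|
| Case4 (by the crate) | 51 | the other end |
| Low case on the mat | 10 | the gripped end |
| Middle case on the mat | 22 | the gripped end |
| Upper case on the mat | 44 | the other end |

- The 44 mm reading was close to the limit, so I checked that case with a dome pinch. The same end dipped clearly.
- The other three cases rest on the lever readings alone, without a dome pinch.

**Final checks (top camera):**
- The case tops lie at x 0.454–0.497 and y 0.142–0.411, inside the near strip.
- The tee is at x 0.56–0.605 and y 0.16–0.24, inside the far strip.
- The other fittings are still in the crate, and the bottle, jar and can look unmoved.

**What went differently:**
- The tee was knocked aside mid-run, so I located it again before picking it.
- The upper mat case came off the mat hanging at about 23° during tipping. I finished righting it before carrying it over.

After hand-in I could not look again, so the one-second hold afterwards is unchecked.

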